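# Fetch the gift tin from behind the tea things

### The job

The long hinged biscuit tin stands at the back of the grey liner, behind the steel tea canister, the mug and the tea-bag box. First clear all three off onto the wooden tray, then lift the tin out and lay it, lid up, in the middle of the melamine plate's flat bottom, and only then put the canister, the mug and the tea-bag box back, each on the very spot where it stood. Keep all four upright on the way and leave the honey jar and the kitchen timer where they are.

Things in the scene. Friction and masses are not known exactly. Their poses are not given: they have to be found in the camera images.
- tin_mid (a point): Closed hinged brass-coloured tin, a box 130 mm long (own y), 58 mm wide (own x, hinge on +x) and 40 mm high; one rigid piece, 0.25 kg. At the back (+x) of the grey liner, its length along the row of three things before it. The point is its centre, 20 mm above its underside; z up. Only 15 mm are free before it: no finger fits until they are gone. Held across its width.
- canister_mid (a point): Stainless steel tea canister, plain upright closed cylinder, 66 mm in diameter, 110 mm high, 0.28 kg. The point is its centre, 55 mm above its underside; z up. One of three in the front row on the liner (order varies), about 108 mm apart, so at least 38 mm are free on either side along the row, which runs along the tin's long axis.
- mug_mid (a point): White ceramic mug, round body 66 mm in diameter, 85 mm high, open top, wall 5 mm; its handle sticks out about 30 mm along its own +y, at the start roughly towards the robot (-x). 0.28 kg. The point is the centre of the round body, 42.5 mm above its underside; z up. In the front row.
- teabox_mid (a point): Square closed wooden tea-bag box, 60 x 60 mm, 95 mm high, 0.22 kg, its sides nearly in line with the row (own y along it). The point is its centre, 47.5 mm above its underside; z up. In the front row.
- tray: Low wooden tray, fixed, 240 x 240 mm outside and 224 x 224 mm inside along its x and y, walls 20 mm high; origin at the centre of its underside, floor 5 mm above it. The side area: the three things are parked here, each standing wholly inside. It lies in the left, middle or right place on the shelf deck.
- plate: White round melamine plate, fixed, 234 mm across; its flat bottom, 172 mm across, is 6 mm above the origin, the rim rises to 15 mm. Origin at the centre of its underside. It lies in another of the three places on the deck.
- honey: Small amber honey jar with steel cap, 40 mm in diameter, 62 mm high, at the back of the liner beyond one end of the tin. Origin at the centre of its underside. To be left alone.
- timer: Small round white kitchen timer, 46 mm in diameter, 55 mm high, at the back of the liner beyond the other end of the tin. Origin at the centre of its underside. To be left alone.

How it is judged:
By the outcome, as a careful person would: the job done as asked, in the order asked, and still so for the second after the job is handed in, with the robot touching nothing.
It also fails if it takes over 144 s, if anything falls off the work surface, if the arm or the gripper's body presses on something with over 40 N, if the wrist force passes 120 N, or if a joint passes its speed limit or range.

### The arm

A 6-joint arm with a two-finger parallel gripper is mounted at the origin on the work surface. World frame = base frame: x ahead of the robot, y to its left, z up, the work surface at z = 0. Lengths are in mm, angles in rad, forces in N, time in s.
With the tool pointing down it reaches from about 350 to 775 mm from the base axis. Payload 7.3 kg.
Tool frame: the origin (TCP) lies at the very end of the fingers, on their centre line; the grasp point (between the pads) lies 19 mm behind it; z points along the fingers, y is the line along which they close (so a half turn about z gives the same grasp; the last joint's range is limited). The gripper opens to 92 mm and grips with 3 to 60 N. Pads are 19 mm wide; open, the fingers measure 130 mm over their backs; the gripper's body (75 mm by 190 mm) begins 47 mm behind the grasp point.
Start: joints at [-1.413, 0.342, 1.524, -0, 1.275, -0.146], TCP at [157.075, -500.971, 226.741] pointing down, gripper open.
Joint ranges: [-2.53, 2.53], [-0.77, 2.02], [0.04, 2.7], [-1, 4.14], [0.28, 2.66], [-3.11, 3.11]. Speed limits (rad/s): [2.57, 2.57, 3.14, 3.14, 3.14, 3.14].

### API

Orientations are given as [roll, pitch, yaw] about the fixed x, y, z axes, in that order (R = Rz(yaw) Ry(pitch) Rx(roll)).
In Python, from plant import * gives the robot as it stands.
- The arm moves only by the tool arm_command, never from a script. Its arguments are lists of equal length, an entry for each row: "gripper": the finger opening in mm, from 0 to 91.8; "dp": the shift along the tool's x, y, z in units of 25 mm (1.0 is 25 mm), a list of three; "twist": the turn about the tool's z in units of 5 degrees (1.0 is 5 degrees). A call has exactly 5 rows; each row shifts and turns the commanded pose from where the row before left it, along the tool's axes as they then stand; what a row does not reach is not made up. A row lasts 1/8 s, in which the tool goes at most 62.5 mm and 10.7 degrees, less where a joint would pass 70% of its speed; a pose out of reach is approached as far as the arm can. A call is refused whole if a number of a shift passes 1 or a number of a turn 1, either way. A call with a gripper value outside its range is refused whole. The fingers move at their own pace and stop on an object; the grip force is fixed at half the most. Time passes only in rows, so rows that do not move let the fingers close, or fill a call up. It gives the time, the measured TCP pose, the force, the opening and the grip force at its end, in the units of the state.
- get_obs(): the state, without advancing time (a new reading comes with each control period).
- capture(name): name is "scene" or "top" or "wrist"; returns the picture (420x560x3 uint8, red, green, blue); there is no depth.
- get_calibration(name): a dict with "mtx" (3x3 intrinsics, pixels), "position" and "attitude" of the camera in the world; the wrist camera has in their place "mount" (4x4, takes a point from camera to tool coordinates, whose origin is the TCP and whose axes are the flange's). Camera axes: x right, y down, z forward; pixel columns grow to the right and rows downward; lengths in mm; the calibration is good to about 2 mm. The wrist camera is an equidistant fisheye: a pixel r from the principal point sees the ray r / f radians off the axis. A picture is of the moment at which its call begins: read the wrist's pose just before it. get_calibration takes no time and is no camera call.
- close_job(): hands the job in; it is judged then, once.
The state is a dict: "time": time; "joint_positions": joint angles; "dq": joint speeds; "tau": joint torques, N m; "tool_pos": TCP position; "tcp_rot": TCP orientation; "contact_force": force on the tool from outside, world axes, zero at the start; "moment": the same for the moment, N m; "grip_width": finger opening in mm; "finger_force": force on a finger pad.
Only numpy, scipy, OpenCV 4.12 (cv2) and the standard library are available. Lean on these libraries where they do the work, as an engineer would, in place of code of your own. Each camera call takes 0.05 s, during which the arm holds its last target. There are 200 camera calls.

## Working session

There is one attempt and no reset: what is moved stays moved. The work goes in short steps, Python scripts to look and compute and a tool call to move; the robot and the scene stay as the last step left them, time stands still between calls to the robot, and variables do not carry over. Pictures are saved under pics/ and viewed, at most 14 in all, crops included, and the job is handed in when it is done.

Besides the shell and the picture viewer there is one more tool, called after "Request:" as name(argument=value, ...) on one line, values as JSON. arm_command: Moves the arm, as the interface text tells. Its arguments: {"type":"object","properties":{"gripper":{"type":"array"},"dp":{"type":"array"},"twist":{"type":"array"}},"required":["gripper","dp","twist"]}

```bash
ls; mkdir -p pics; python3 - <<'E'
from plant import *
import cv2,numpy as np
for n in ("scene","top"):
    c=get_calibration(n);print(n,c)
    cv2.imwrite(f"pics/{n}0.png",cv2.cvtColor(capture(n),cv2.COLOR_RGB2BGR))
print(get_calibration("wrist"))
print(get_obs())
E
```

```text
pics
scene {'mtx': array([[488.0744299 ,   0.        , 280.40826174],
       [  0.        , 488.0744299 , 211.18322605],
       [  0.        ,   0.        ,   1.        ]]), 'position': array([1111.14254996, -794.76713829,  756.49699449]), 'attitude': array([-2.14907652,  0.01545693,  0.61814042])}
top {'mtx': array([[505.77593897,   0.        , 276.96543232],
       [  0.        , 505.77593897, 204.90896825],
       [  0.        ,   0.        ,   1.        ]]), 'position': array([ 470.58057172,    6.68258387, 1582.29630142]), 'attitude': array([-3.10049267, -0.0123654 , -1.56621366])}
{'mtx': array([[325.1922621 ,   0.        , 280.40216554],
       [  0.        , 325.1922621 , 206.59684835],
       [  0.        ,   0.        ,   1.        ]]), 'mount': array([[-1.50151371e-04, -9.52584815e-01, -3.04273147e-01,
         8.19984894e+01],
       [ 9.99999891e-01, -8.62499213e-06, -4.66473363e-04,
        -1.68270067e-01],
       [ 4.41731089e-04, -3.04273184e-01,  9.52584712e-01,
        -1.59295222e+02],
       [ 0.00000000e+00,  0.00000000e+00,  0.00000000e+00,
         1.00000000e+00]])}
{'time': 0.1, 'joint_positions': array([-1.41301516e+00,  3.42631381e-01,  1.52485766e+00,  6.86957598e-06,
        1.27540020e+00, -1.45987480e-01]), 'dq': array([ 7.78734834e-04, -1.95951090e-03, -1.06261587e-03,  1.35618563e-04,
        1.39423273e-03,  5.91992590e-05]), 'tau': array([ 1.99156682e-03, -4.32004595e+01, -2.44694388e+01,  7.19929347e-02,
        5.25773491e-02, -3.77296146e-05]), 'tool_pos': array([ 157.01375394, -500.62136837,  226.14798464]), 'tcp_rot': array([-3.14031082e+00, -1.95113225e-04,  3.03766515e-01]), 'contact_force': array([-0.49635599,  0.12092821, -0.20455664]), 'moment': array([ 0.02822676, -0.03799307, -0.01437919]), 'finger_force': 0.0, 'grip_width': 91.62527057057468}
```

View pics/scene0.png

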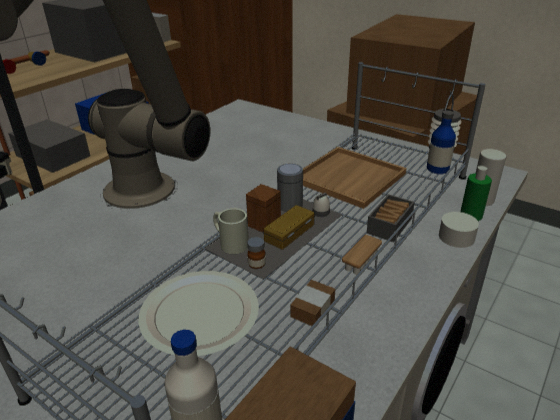

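View pics/top0.png

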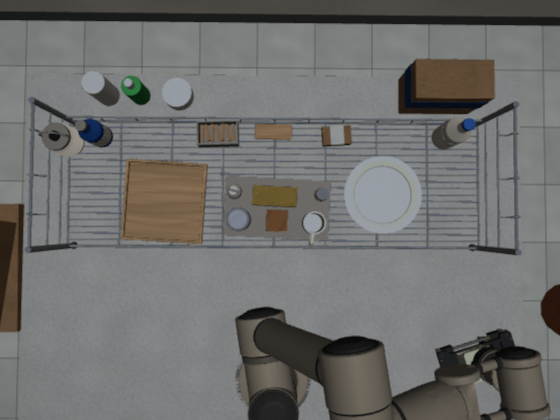

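The scene view shows the tray behind (≈350,175), plate in front (≈200,310), and mug (233,231), tea box (263,207), canister (290,188) and tin (290,226). In the top view: tray (165,201), canister (238,218), tea box (277,220), mug (314,223), tin (275,196), plate (383,195), timer (234,191), honey (322,194).

```bash
cat > h.py <<'E'
import numpy as np,cv2
from scipy.spatial.transform import Rotation as R
from plant import *
def cam(n):
    c=get_calibration(n);return c["mtx"],np.array(c["position"]),R.from_euler("xyz",c["attitude"]).as_matrix()
def ray(n,p):
    K,o,A=cam(n);d=A@np.linalg.inv(K)@np.array([p[0],p[1],1.]);return o,d/np.linalg.norm(d)
def plane(n,p,z):
    o,d=ray(n,p);return o+d*(z-o[2])/d[2]
def tri(pa,pb):
    o1,d1=ray("top",pa);o2,d2=ray("scene",pb)
    s=np.linalg.lstsq(np.c_[d1,-d2],o2-o1,rcond=None)[0]
    a=o1+s[0]*d1;b=o2+s[1]*d2;return (a+b)/2,np.linalg.norm(a-b)
def proj(n,P):
    K,o,A=cam(n);q=K@(A.T@(np.array(P,float)-o));return q[:2]/q[2]
E
python3 - <<'E'
import cv2
a=cv2.imread("pics/top0.png")[165:255,215:335]; cv2.imwrite("pics/top0c.png",cv2.resize(cv2.convertScaleAbs(a,alpha=1.6),None,fx=6.5,fy=6.5,interpolation=cv2.INTER_CUBIC))
a=cv2.imread("pics/scene0.png")[150:280,200:350]; cv2.imwrite("pics/scene0c.png",cv2.resize(cv2.convertScaleAbs(a,alpha=1.6),None,fx=4.5,fy=4.5,interpolation=cv2.INTER_CUBIC))
E
```

```text
(no output)
```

View pics/top0c.png

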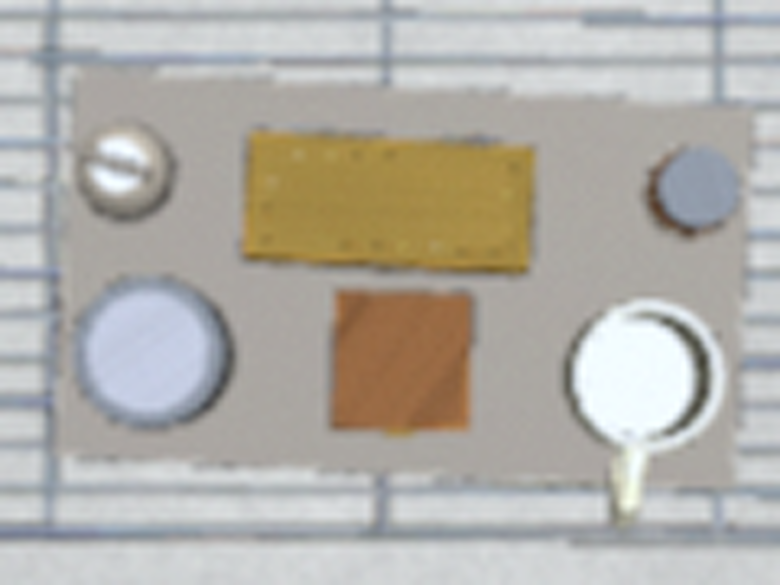

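View pics/scene0c.png

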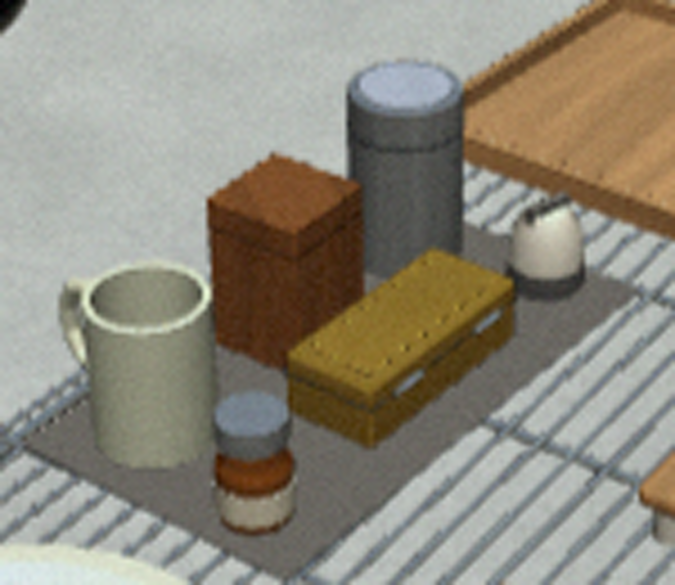

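The crops show lid top centres: canister top-crop (153,350) / scene-crop (405,87), mug rim (645,375)/(147,297), handle toward −x at (628,518), plus clear tin and tea box corners. I'll triangulate these.

```bash
cat >> h.py <<'E'
T=lambda u,v:((u+.5)/6.5-.5+215,(v+.5)/6.5-.5+165)
S=lambda u,v:((u+.5)/4.5-.5+200,(v+.5)/4.5-.5+150)
E
python3 - <<'E'
from h import *
np.set_printoptions(precision=1,suppress=True)
L=dict(can=((153,350),(405,87)),mug=((645,375),(147,297)),
tTR=((533,147),(373,392)),tTL=((250,132),(515,283)),tBL=((245,257),(435,250)),tBR=((527,271),(290,352)),
bTR=((470,294),(292,238)),bTL=((335,291),(362,187)),bBR=((468,428),(208,203)),bBL=((332,428),(277,153)),
lTR=((753,108),(295,578)),lBR=((735,485),(25,443)),lTL=((78,68),(637,290)),
hon=((699,188),(254,413)))
for k,(a,b) in L.items(): print(k,*tri(T(*a),S(*b)))
# plate & tray masks in top
im=cv2.imread("pics/top0.png");hsv=cv2.cvtColor(im,cv2.COLOR_BGR2HSV)
def big(m,box):
    z=np.zeros_like(m);x0,y0,x1,y1=box;z[y0:y1,x0:x1]=m[y0:y1,x0:x1]
    z=cv2.morphologyEx(z,cv2.MORPH_OPEN,np.ones((5,5)))
    return max(cv2.findContours(z,cv2.RETR_EXTERNAL,cv2.CHAIN_APPROX_NONE)[0],key=cv2.contourArea)
print(im[195,383],im[200,165],hsv[195,383],hsv[200,165],hsv[170,300])
c=big(((hsv[...,1]>70)*255).astype(np.uint8),(110,150,215,250));print("tray",cv2.minAreaRect(c),cv2.boxPoints(cv2.minAreaRect(c)))
c=big(((hsv[...,2]>140)*255).astype(np.uint8),(338,150,430,240));print("plate",cv2.fitEllipse(c))
E
```

```text
can [491.6  98.3 173.7] 2.9728746073816166
mug [ 481.6 -115.1  146.6] 1.781174677283913
tTR [585.3 -67.6 101.4] 3.5207711464640417
tTL [590.9  59.7 100.1] 1.9018211433562269
tBL [535.3  62.3 100.1] 4.343674499845389
tBR [529.7 -64.6 102.4] 4.861944499131016
bTR [516.  -38.5 153.9] 0.874001836327541
bTL [517.5  20.5 155.7] 2.2603108925172664
bBR [458.5 -37.3 154.9] 2.4915714923524863
bBL [458.7  21.9 157.1] 3.5728237486697165
lTR [ 608.7 -170.3   63. ] 8.059818813563226
lBR [ 431.8 -163.6   63.7] 2.4389872631337357
lTL [623.1 140.8  63. ] 1.7290203748222315
hon [ 566.  -140.   124.7] 4.527822133570363
[164 157 151] [ 78 103 127] [106  20 164] [ 15  98 127] [ 90   4 136]
tray ((163.56861877441406, 201.02236938476562), (81.15129089355469, 80.18875885009766), 4.014175891876221) [[120.3 238.2]
 [125.9 158.2]
 [206.9 163.9]
 [201.2 243.9]]
plate ((382.5497741699219, 194.35650634765625), (76.83025360107422, 77.41232299804688), 129.2997589111328)
```

```bash
python3 - <<'E'
from h import *
np.set_printoptions(precision=1,suppress=True)
c=[plane("top",p,80) for p in [[120.3,238.2],[125.9,158.2],[206.9,163.9],[201.2,243.9]]]
print(np.array(c)); print(np.mean(c,0),[np.linalg.norm(c[i]-c[i-1]) for i in range(4)])
print("plate",plane("top",(382.5,194.4),75))
# plate, scene view: rim ellipse
im=cv2.imread("pics/scene0.png");hsv=cv2.cvtColor(im,cv2.COLOR_BGR2HSV)
for P in [(c0,) for c0 in c]: print(proj("scene",P[0]))
pc=plane("top",(382.5,194.4),75); print(proj("scene",pc),proj("scene",pc+[117,0,0]),proj("scene",pc-[117,0,0]),proj("scene",pc+[0,117,0]),proj("scene",pc-[0,117,0]))
print("can",plane("top",T(153,350),171.5),"mug",plane("top",T(645,375),146.5),"hon",plane("top",T(699,188),123.5),"tim",plane("top",T(122,172),116))
E
```

```text
[[431.7 450.7  80. ]
 [669.2 438.2  80. ]
 [653.6 197.6  80. ]
 [415.9 212.   80. ]]
[542.6 324.6  80. ] [np.float64(239.23280512062945), np.float64(237.80769845402332), np.float64(241.1161838935068), np.float64(238.17213337862728)]
plate [ 565.7 -327.4   75. ]
[336.7 146.3]
[405.5 167.5]
[362.3 202.3]
[290.  175.3]
[197.3 309. ] [243.7 334.7] [156.2 286.2] [235.5 276.6] [152.1 347.3]
can [490.4  97.6 171.5] mug [ 480.9 -115.7  146.5] hon [ 564.4 -141.5  123.5] tim [570.6 115.6 116. ]
```

Request:
arm_command(gripper=[86,86,86,86,86], dp=[[1,0,-1],[1,0,-1],[1,0,-1],[1,0,-1],[0,0,0]], twist=[1,1,1,1,0.5])

```text
time: 0.72
tool_pos: [256.9, -484.1, 328.4]
tcp_rot: [3.139, -0.002, -0.089]
contact_force: [-0.7, -0.3, -0.3]
grip_width: 86.3
finger_force: 0.0
```

Request:
arm_command(gripper=[86,86,86,86,86], dp=[[0,0,0],[1,-1,0],[1,-1,0],[1,-1,0],[1,-1,0]], twist=[-0.5,0,0,0,0])

```text
time: 1.35
tool_pos: [360.2, -387.5, 326.3]
tcp_rot: [-3.141, 0.001, -0.045]
contact_force: [0.0, 0.2, 0.2]
grip_width: 86.1
finger_force: 0.0
```

Request:
arm_command(gripper=[86,86,86,86,86], dp=[[1,-1,0],[1,-1,0],[0,-1,0],[0,-1,0],[0,-1,0]], twist=[0,0,0,0,0])

```text
time: 1.98
tool_pos: [414.9, -264.7, 326.5]
tcp_rot: [-3.141, 0.0, -0.046]
contact_force: [-0.2, -0.0, -0.4]
grip_width: 86.0
finger_force: 0.0
```

Request:
arm_command(gripper=[86,86,86,86,86], dp=[[0,-1,0],[0,-1,0],[0,-1,0],[0,-1,0],[0,-1,0]], twist=[0,0,0,0,0])

```text
time: 2.6
tool_pos: [420.3, -139.9, 326.7]
tcp_rot: [3.142, 0.0, -0.046]
contact_force: [0.5, 1.0, 0.2]
grip_width: 86.1
finger_force: 0.0
```

Request:
arm_command(gripper=[86,86,86,86,86], dp=[[0,-1,0],[0,-1,0],[0,-1,0],[0,-1,0],[0,-1,0]], twist=[0,0,0,0,0])

```text
time: 3.22
tool_pos: [425.9, -15.1, 326.7]
tcp_rot: [3.141, 0.0, -0.046]
contact_force: [0.1, -0.5, 0.5]
grip_width: 86.1
finger_force: 0.0
```

Request:
arm_command(gripper=[86,86,86,86,86], dp=[[0,-0.7,0],[0,0,0],[0,0,0],[0,0,0],[0,0,0]], twist=[0,0,0,0,0])

```text
time: 3.85
tool_pos: [427.2, 0.8, 326.7]
tcp_rot: [3.141, 0.0, -0.046]
contact_force: [1.1, -0.2, 0.9]
grip_width: 86.0
finger_force: 0.0
```

```bash
python3 - <<'E'
from h import *
o=get_obs();print(o["tool_pos"],o["tcp_rot"])
im=capture("wrist");np.savez("w1.npz",im=im,p=o["tool_pos"],r=o["tcp_rot"])
cv2.imwrite("pics/w1.png",cv2.convertScaleAbs(cv2.cvtColor(im,cv2.COLOR_RGB2BGR),alpha=1.4))
E
```

```text
[427.24923753   0.84688477 326.67122673] [ 3.14140275e+00  3.08186580e-05 -4.62228948e-02]
```

View pics/w1.png

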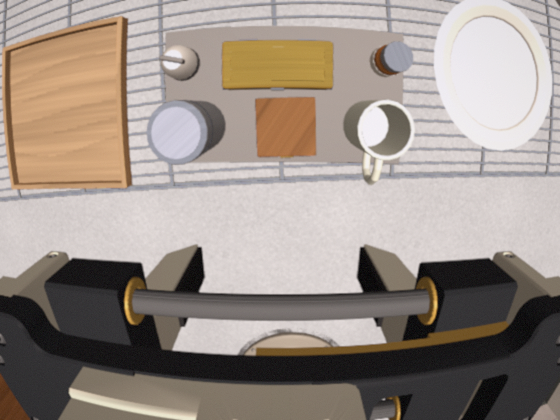

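The wrist view shows the whole row: canister lid (178,132), tea box top corners (257,98)–(316,156), mug rim (386,130), with the handle down at (373,170). Tin top (223,42)–(333,88), tray left, plate (492,75) right.

```bash
cat >> h.py <<'E'
def wray(p,pos,rot):
    c=get_calibration("wrist");K=c["mtx"];M=np.array(c["mount"])
    u=np.array([p[0]-K[0,2],p[1]-K[1,2]]);r=np.hypot(*u);th=r/K[0,0]
    d=np.r_[np.sin(th)*u/r,np.cos(th)];Rt=R.from_euler("xyz",rot).as_matrix()
    return pos+Rt@M[:3,3],Rt@M[:3,:3]@d
def wplane(p,z,pos,rot):
    o,d=wray(p,pos,rot);return o+d*(z-o[2])/d[2]
E
python3 - <<'E'
from h import *
np.set_printoptions(precision=1,suppress=True)
w=np.load("w1.npz");P,r=w["p"],w["r"]
f=lambda p,z:wplane(p,z,P,r)
im=cv2.cvtColor(w["im"],cv2.COLOR_RGB2BGR)
c=im[20:200,140:430];cv2.imwrite("pics/w1c.png",cv2.resize(cv2.convertScaleAbs(c,alpha=1.4),None,fx=2.75,fy=2.75,interpolation=cv2.INTER_CUBIC))
b=[f(p,156.5) for p in [(257,98),(316,97),(316,156),(257,157)]];print("box",np.array(b),np.mean(b,0))
b=[f(p,101.5) for p in [(223,42),(333,41),(333,88),(223,88)]];print("tin",np.array(b),np.mean(b,0))
print("can",f((178,132),171.5),"mug",f((386,130),146.5))
b=[f(p,80) for p in [(5,49),(127,18),(131,187),(6,183)]];print("tray",np.array(b),np.mean(b,0))
E
```

```text
box [[518.5  20.  156.5]
 [517.  -38.9 156.5]
 [456.7 -37.  156.5]
 [458.3  23.4 156.5]] [487.6  -8.1 156.5]
tin [[590.9  60.3 101.5]
 [585.8 -67.8 101.5]
 [528.8 -65.3 101.5]
 [535.   63.1 101.5]] [560.1  -2.4 101.5]
can [491.2  99.7 171.5] mug [ 481.7 -115.1  146.5]
tray [[665.8 433.   80. ]
 [650.3 193.5  80. ]
 [417.6 208.4  80. ]
 [443.1 466.7  80. ]] [544.2 325.4  80. ]
```

View pics/w1c.png

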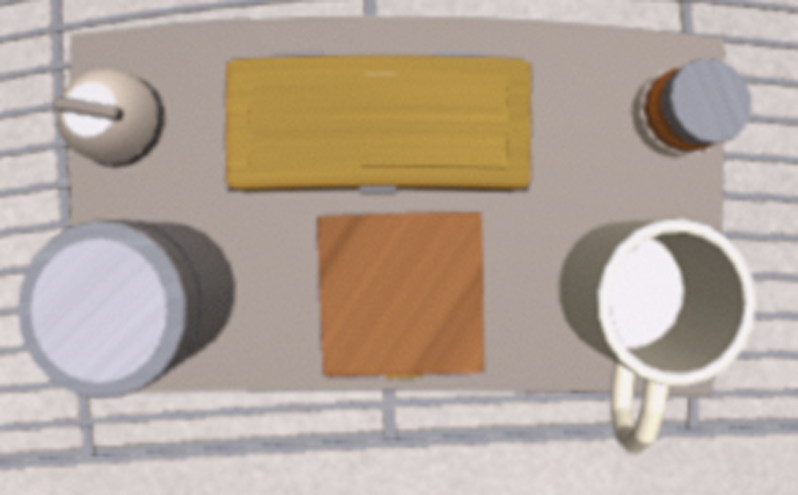

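Request:
arm_command(gripper=[86,86,86,86,86], dp=[[0.8,-1,0],[0.8,-1,0],[0.77,-1,0],[0,-1,0.5],[0,-0.05,1]], twist=[0,0,0,0,0])

```text
time: 4.53
tool_pos: [491.7, 101.1, 289.2]
tcp_rot: [-3.141, -0.002, -0.044]
contact_force: [-0.3, 0.1, -0.2]
grip_width: 86.1
finger_force: 0.0
```

Request:
arm_command(gripper=[86,86,86,86,86], dp=[[0,0,1],[0,0,1],[0,0,1],[0,0,0],[0,0,0]], twist=[0,0,0,0,0])

```text
time: 5.15
tool_pos: [491.6, 99.7, 215.1]
tcp_rot: [-3.142, -0.001, -0.045]
contact_force: [-0.6, 1.1, -0.1]
grip_width: 86.0
finger_force: 0.0
```

```bash
cat >> h.py <<'E'
def to(*t):
    o=get_obs();p=o["tool_pos"];Rt=R.from_euler("xyz",o["tcp_rot"]).as_matrix()
    print("pos",np.round(p,1),"yaw",round(o["tcp_rot"][2],3),"F",np.round(o["contact_force"],1),"w",round(o["grip_width"],1),"units",np.round(Rt.T@(np.array(t)-p)/25,2))
E
python3 -c "
from h import *
to(491,99,117.5)"
```

```text
pos [491.6  99.7 215.1] yaw -0.045 F [-0.6  1.1 -0.1] w 86.0 units [-0.03  0.03  3.9 ]
```

Request:
arm_command(gripper=[86,86,86,86,86], dp=[[0,0.03,1],[0,0,1],[0,0,1],[0,0,0.9],[0,0,0]], twist=[0,0,0,0,0])

```text
time: 5.78
tool_pos: [490.8, 99.0, 116.6]
tcp_rot: [3.141, 0.001, -0.045]
contact_force: [-0.2, -0.5, 0.7]
grip_width: 85.8
finger_force: 0.0
```

Request:
arm_command(gripper=[60,60,60,60,60], dp=[[0,0,0],[0,0,0],[0,0,0],[0,0,0],[0,0,0]], twist=[0,0,0,0,0])

```text
time: 6.4
tool_pos: [491.8, 99.4, 117.9]
tcp_rot: [-3.141, -0.003, -0.045]
contact_force: [-0.6, 1.1, 6.3]
grip_width: 65.6
finger_force: 30.0
```

```bash
python3 -c "
from h import *
to(606.5,381.7,122)"
```

```text
pos [491.8  99.4 117.9] yaw -0.045 F [-0.6  1.1  6.3] w 65.6 units [  4.07 -11.49  -0.15]
```

Request:
arm_command(gripper=[60,60,60,60,60], dp=[[0,0,-0.5],[0,0,-1],[0,0,-1],[0,-0.5,-0.5],[0,-1,0]], twist=[0,0,0,0,0])

```text
time: 7.02
tool_pos: [493.1, 137.0, 192.8]
tcp_rot: [-3.141, -0.002, -0.047]
contact_force: [-0.5, -0.3, -3.5]
grip_width: 65.8
finger_force: 30.0
```

Request:
arm_command(gripper=[60,60,60,60,60], dp=[[0,-1,0],[0,-1,0],[0.5,-1,0],[0.5,-1,0],[0.6,-1,0]], twist=[0,0,0,0,0])

```text
time: 7.65
tool_pos: [537.9, 261.1, 191.1]
tcp_rot: [3.141, 0.002, -0.045]
contact_force: [1.1, 0.5, -3.2]
grip_width: 65.5
finger_force: 30.0
```

Request:
arm_command(gripper=[60,60,60,60,60], dp=[[0.7,-1,0],[0.7,-1,0],[0.6,-1,0],[0.47,-1,0],[0,-0.99,0]], twist=[0,0,0,0,0])

```text
time: 8.28
tool_pos: [605.5, 382.6, 190.2]
tcp_rot: [3.14, 0.002, -0.046]
contact_force: [0.3, 0.1, -3.4]
grip_width: 65.4
finger_force: 30.0
```

Request:
arm_command(gripper=[60,60,60,60,60], dp=[[0,0,0],[0,0,0.5],[0,0,1],[0,0,0.6],[0,0,0]], twist=[0,0,0,0,0])

```text
time: 8.9
tool_pos: [604.8, 380.4, 137.2]
tcp_rot: [3.14, 0.003, -0.046]
contact_force: [0.4, -0.4, -3.5]
grip_width: 65.6
finger_force: 30.0
```

```bash
python3 -c "
from h import *
to(606.5,381.7,121.5)"
```

```text
pos [604.8 380.4 137.2] yaw -0.046 F [ 0.4 -0.4 -3.5] w 65.6 units [ 0.07 -0.05  0.63]
```

Request:
arm_command(gripper=[60,60,60,60,60], dp=[[0,0,0.3],[0,0,0.1],[0,0,0.08],[0,0,0],[0,0,0]], twist=[0,0,0,0,0])

```text
time: 9.52
tool_pos: [605.7, 381.5, 127.4]
tcp_rot: [-3.141, -0.0, -0.045]
contact_force: [-0.2, 0.1, -2.1]
grip_width: 65.8
finger_force: 30.0
```

Request:
arm_command(gripper=[60,60,60,60,60], dp=[[0,0,0.04],[0,0,0.04],[0,0,0.04],[0,0,0],[0,0,0]], twist=[0,0,0,0,0])

```text
time: 10.15
tool_pos: [605.6, 381.4, 124.2]
tcp_rot: [3.142, 0.0, -0.045]
contact_force: [0.9, 0.2, -2.6]
grip_width: 65.3
finger_force: 30.0
```

Request:
arm_command(gripper=[60,60,60,60,60], dp=[[0,0,0.04],[0,0,0.04],[0,0,0],[0,0,0],[0,0,0]], twist=[0,0,0,0,0])

```text
time: 10.78
tool_pos: [605.7, 381.4, 122.2]
tcp_rot: [3.142, -0.0, -0.045]
contact_force: [-0.2, 0.3, -2.9]
grip_width: 66.0
finger_force: 30.0
```

Request:
arm_command(gripper=[60,60,60,60,60], dp=[[0,0,0.04],[0,0,0],[0,0,0],[0,0,0],[0,0,0]], twist=[0,0,0,0,0])

```text
time: 11.4
tool_pos: [605.6, 381.4, 121.2]
tcp_rot: [3.142, -0.0, -0.045]
contact_force: [0.7, -0.6, -2.6]
grip_width: 65.6
finger_force: 30.0
```

Request:
arm_command(gripper=[60,60,60,60,60], dp=[[0,0,0.04],[0,0,0],[0,0,0],[0,0,0],[0,0,0]], twist=[0,0,0,0,0])

```text
time: 12.02
tool_pos: [605.6, 381.4, 120.1]
tcp_rot: [3.141, 0.0, -0.045]
contact_force: [-0.5, 0.2, -3.3]
grip_width: 65.7
finger_force: 30.0
```

Request:
arm_command(gripper=[60,60,60,60,60], dp=[[0,0,0.04],[0,0,0],[0,0,0],[0,0,0],[0,0,0]], twist=[0,0,0,0,0])

```text
time: 12.65
tool_pos: [605.7, 381.4, 120.0]
tcp_rot: [-3.141, -0.001, -0.045]
contact_force: [-3.1, -1.5, 6.2]
grip_width: 65.9
finger_force: 30.0
```

Request:
arm_command(gripper=[82,82,82,82,82], dp=[[0,0,0],[0,0,0],[0,0,0],[0,0,-0.5],[0,0,-1]], twist=[0,0,0,0,0])

```text
time: 13.28
tool_pos: [605.2, 381.2, 156.5]
tcp_rot: [3.141, 0.002, -0.045]
contact_force: [0.0, 0.6, 0.5]
grip_width: 81.7
finger_force: 0.0
```

Request:
arm_command(gripper=[82,82,82,82,82], dp=[[0,0,-1],[0,0,-1],[0,0,-0.5],[0,1,0],[-0.5,1,0]], twist=[0,0,0,0,0])

```text
time: 13.9
tool_pos: [591.0, 331.3, 218.7]
tcp_rot: [3.141, -0.0, -0.045]
contact_force: [1.0, -0.4, -1.2]
grip_width: 81.9
finger_force: 0.0
```

```bash
python3 -c "
from h import *
to(487.6,-8.2,117.5)"
```

```text
pos [591.  331.3 218.7] yaw -0.045 F [ 1.  -0.4 -1.2] w 81.9 units [-3.52 13.75  4.05]
```

Request:
arm_command(gripper=[82,82,82,82,82], dp=[[-0.5,1,0],[-0.5,1,0],[-0.5,1,0],[-0.5,1,0],[-0.5,1,0]], twist=[0,0,0,0,0])

```text
time: 14.52
tool_pos: [522.2, 209.2, 219.2]
tcp_rot: [3.141, 0.0, -0.045]
contact_force: [-0.7, 0.4, 0.2]
grip_width: 82.3
finger_force: 0.0
```

Request:
arm_command(gripper=[82,82,82,82,82], dp=[[-0.5,1,0],[-0.5,1,0],[0,1,0],[0,1,0],[0,1,0]], twist=[0,0,0,0,0])

```text
time: 15.15
tool_pos: [492.0, 85.5, 219.3]
tcp_rot: [3.141, -0.0, -0.045]
contact_force: [-0.5, -0.0, 0.3]
grip_width: 82.0
finger_force: 0.0
```

Request:
arm_command(gripper=[82,82,82,82,82], dp=[[0,1,0],[0,1,0],[0,1,0],[0,0.7,0],[0,0,0]], twist=[0,0,0,0,0])

```text
time: 15.78
tool_pos: [488.0, -6.9, 219.2]
tcp_rot: [3.142, 0.0, -0.047]
contact_force: [0.0, 1.0, -0.1]
grip_width: 81.6
finger_force: 0.0
```

```bash
python3 -c "
from h import *
to(487.6,-8.2,117.5)"
```

```text
pos [488.   -6.9 219.2] yaw -0.047 F [ 0.   1.  -0.1] w 81.6 units [-0.01  0.05  4.07]
```

Request:
arm_command(gripper=[82,82,82,82,82], dp=[[0,0.05,1],[0,0,1],[0,0,1],[0,0,1],[0,0,0.07]], twist=[0,0,0,0,0])

```text
time: 16.4
tool_pos: [486.8, -6.4, 116.1]
tcp_rot: [-3.141, 0.004, -0.045]
contact_force: [0.1, -1.1, -0.2]
grip_width: 81.9
finger_force: 0.0
```

Request:
arm_command(gripper=[54,54,54,54,54], dp=[[0,0,0],[0,0,0],[0,0,0],[0,0,0],[0,0,0]], twist=[0,0,0,0,0])

```text
time: 17.02
tool_pos: [488.5, -7.4, 118.3]
tcp_rot: [3.142, -0.002, -0.045]
contact_force: [-0.9, 1.5, 6.4]
grip_width: 59.8
finger_force: 29.8
```

```bash
python3 -c "
from h import *
to(600,261.9,119.8)"
```

```text
pos [488.5  -7.4 118.3] yaw -0.045 F [-0.9  1.5  6.4] w 59.8 units [  3.97 -10.96  -0.05]
```

Request:
arm_command(gripper=[54,54,54,54,54], dp=[[0,0,-0.5],[0,0,-1],[0,0,-1],[0,-0.46,-0.5],[0,-1,0]], twist=[0,0,0,0,0])

```text
time: 17.65
tool_pos: [489.9, 29.4, 193.4]
tcp_rot: [3.141, -0.002, -0.047]
contact_force: [-0.2, 0.8, -2.7]
grip_width: 60.4
finger_force: 29.8
```

Request:
arm_command(gripper=[54,54,54,54,54], dp=[[0,-1,0],[0,-1,0],[0.5,-1,0],[0.6,-1,0],[0.6,-1,0]], twist=[0,0,0,0,0])

```text
time: 18.27
tool_pos: [537.4, 153.6, 192.0]
tcp_rot: [3.141, 0.001, -0.045]
contact_force: [0.2, -0.7, -1.9]
grip_width: 60.2
finger_force: 29.8
```

Request:
arm_command(gripper=[54,54,54,54,54], dp=[[0.6,-1,0],[0.6,-1,0],[0.6,-1,0],[0.47,-1,0],[0,-0.5,0]], twist=[0,0,0,0,0])

```text
time: 18.9
tool_pos: [599.1, 263.5, 191.3]
tcp_rot: [3.141, 0.002, -0.044]
contact_force: [-1.1, -1.0, -2.4]
grip_width: 59.8
finger_force: 29.8
```

Request:
arm_command(gripper=[54,54,54,54,54], dp=[[0,0,0],[0,0,0.5],[0,0,1],[0,0,0.8],[0,0,0]], twist=[0,0,0,0,0])

```text
time: 19.52
tool_pos: [598.0, 260.5, 132.6]
tcp_rot: [3.14, 0.005, -0.046]
contact_force: [-0.5, 0.7, -2.8]
grip_width: 59.8
finger_force: 29.8
```

```bash
python3 -c "
from h import *
to(600,261.9,120.5)"
```

```text
pos [598.  260.5 132.6] yaw -0.046 F [-0.5  0.7 -2.8] w 59.8 units [ 0.08 -0.06  0.48]
```

Request:
arm_command(gripper=[54,54,54,54,54], dp=[[0,0,0.2],[0,0,0.15],[0,0,0.06],[0,0,0],[0,0,0]], twist=[0,0,0,0,0])

```text
time: 20.15
tool_pos: [599.6, 261.9, 125.0]
tcp_rot: [-3.142, -0.0, -0.045]
contact_force: [-0.5, -0.7, -3.2]
grip_width: 60.0
finger_force: 29.8
```

Request:
arm_command(gripper=[54,54,54,54,54], dp=[[0,0,0.04],[0,0,0.04],[0,0,0],[0,0,0],[0,0,0]], twist=[0,0,0,0,0])

```text
time: 20.78
tool_pos: [599.5, 261.8, 122.7]
tcp_rot: [3.142, -0.0, -0.045]
contact_force: [0.2, 0.6, -2.7]
grip_width: 60.4
finger_force: 29.8
```

Request:
arm_command(gripper=[54,54,54,54,54], dp=[[0,0,0.04],[0,0,0.04],[0,0,0],[0,0,0],[0,0,0]], twist=[0,0,0,0,0])

```text
time: 21.4
tool_pos: [599.5, 261.8, 120.7]
tcp_rot: [3.142, -0.0, -0.045]
contact_force: [-0.1, 0.2, -3.2]
grip_width: 60.2
finger_force: 29.8
```

Request:
arm_command(gripper=[54,54,54,54,54], dp=[[0,0,0.04],[0,0,0],[0,0,0],[0,0,0],[0,0,0]], twist=[0,0,0,0,0])

```text
time: 22.02
tool_pos: [599.5, 261.9, 120.4]
tcp_rot: [-3.141, -0.001, -0.045]
contact_force: [-3.6, -0.2, 6.0]
grip_width: 60.1
finger_force: 29.8
```

Request:
arm_command(gripper=[84,84,84,84,84], dp=[[0,0,0],[0,0,0],[0,0,0],[0,0,-0.5],[0,0,-1]], twist=[0,0,0,0,0])

```text
time: 22.65
tool_pos: [599.0, 261.7, 157.2]
tcp_rot: [3.141, 0.002, -0.045]
contact_force: [-0.3, 0.3, -0.2]
grip_width: 84.0
finger_force: 0.0
```

Request:
arm_command(gripper=[84,84,84,84,84], dp=[[0,0,-1],[0,0,-1],[0,0,-0.5],[0,1,0],[-0.5,1,0]], twist=[0,0,0,0,0])

```text
time: 23.28
tool_pos: [584.4, 210.5, 218.4]
tcp_rot: [3.14, 0.001, -0.045]
contact_force: [-0.2, -0.4, -0.1]
grip_width: 83.9
finger_force: 0.0
```

Request:
arm_command(gripper=[84,84,84,84,84], dp=[[-0.5,1,0],[-0.5,1,0],[-0.5,1,0],[-0.5,1,0],[-0.5,1,0]], twist=[0,0,0,0,0])

```text
time: 23.9
tool_pos: [515.2, 88.4, 218.7]
tcp_rot: [3.141, 0.002, -0.046]
contact_force: [0.3, -0.3, -0.1]
grip_width: 84.1
finger_force: 0.0
```

Request:
arm_command(gripper=[84,84,84,84,84], dp=[[-0.5,1,0],[-0.5,1,0],[0,1,0],[0,1,0],[0,1,0]], twist=[0,0,0,0,0])

```text
time: 24.52
tool_pos: [484.6, -35.0, 218.8]
tcp_rot: [3.141, 0.002, -0.046]
contact_force: [-0.6, -0.1, 0.6]
grip_width: 83.7
finger_force: 0.0
```

```bash
python3 -c "
from h import *
to(481.4,-115.3,117.5)"
```

```text
pos [484.6 -35.  218.8] yaw -0.046 F [-0.6 -0.1  0.6] w 83.7 units [0.03 3.21 4.05]
```

Request:
arm_command(gripper=[84,84,84,84,84], dp=[[0,1,0],[0.03,1,0],[0,1,0],[0,0.15,0.6],[0,0,1]], twist=[0,0,0,0,0])

```text
time: 25.15
tool_pos: [482.2, -113.6, 179.0]
tcp_rot: [3.141, -0.0, -0.047]
contact_force: [-0.2, -0.4, -0.0]
grip_width: 83.6
finger_force: 0.0
```

Request:
arm_command(gripper=[84,84,84,84,84], dp=[[0,0,1],[0,0,1],[0,0,0.44],[0,0,0],[0,0,0]], twist=[0,0,0,0,0])

```text
time: 25.78
tool_pos: [483.5, -112.5, 119.5]
tcp_rot: [3.141, -0.001, -0.045]
contact_force: [-0.3, 0.0, 0.2]
grip_width: 84.0
finger_force: 0.0
```

Request:
arm_command(gripper=[60,60,60,60,60], dp=[[0,0,0],[0,0,0],[0,0,0],[0,0,0],[0,0,0]], twist=[0,0,0,0,0])

```text
time: 26.4
tool_pos: [483.7, -112.4, 119.3]
tcp_rot: [3.141, -0.001, -0.045]
contact_force: [0.4, -1.9, 6.1]
grip_width: 64.9
finger_force: 30.0
```

```bash
python3 -c "
from h import *
to(503.4,327.2,120)"
```

```text
pos [ 483.7 -112.4  119.3] yaw -0.045 F [ 0.4 -1.9  6.1] w 64.9 units [-1.00e-02 -1.76e+01 -4.00e-02]
```

Request:
arm_command(gripper=[60,60,60,60,60], dp=[[0,0,-0.5],[0,0,-1],[0,0,-1],[0,-0.6,-0.5],[0,-1,0]], twist=[0,0,0,0,0])

```text
time: 27.02
tool_pos: [485.0, -71.2, 194.4]
tcp_rot: [-3.141, -0.001, -0.046]
contact_force: [-0.3, -0.4, -2.5]
grip_width: 64.6
finger_force: 30.0
```

Request:
arm_command(gripper=[60,60,60,60,60], dp=[[0,-1,0],[0,-1,0],[0,-1,0],[0,-1,0],[0,-1,0]], twist=[0,0,0,0,0])

```text
time: 27.65
tool_pos: [489.6, 54.7, 193.1]
tcp_rot: [-3.141, 0.002, -0.045]
contact_force: [0.3, -0.6, -2.1]
grip_width: 65.0
finger_force: 30.0
```

Request:
arm_command(gripper=[60,60,60,60,60], dp=[[0,-1,0],[0,-1,0],[0,-1,0],[0,-1,0],[0,-1,0]], twist=[0,0,0,0,0])

```text
time: 28.28
tool_pos: [495.0, 179.4, 193.1]
tcp_rot: [3.141, 0.002, -0.045]
contact_force: [0.3, 0.4, -1.8]
grip_width: 65.4
finger_force: 30.0
```

Request:
arm_command(gripper=[60,60,60,60,60], dp=[[0,-1,0],[0,-1,0],[0,-1,0],[0,-1,0],[0,-1,0]], twist=[0,0,0,0,0])

```text
time: 28.9
tool_pos: [500.5, 304.1, 192.9]
tcp_rot: [3.141, 0.002, -0.045]
contact_force: [0.9, 0.0, -3.5]
grip_width: 64.9
finger_force: 30.0
```

Request:
arm_command(gripper=[60,60,60,60,60], dp=[[0,-1,0],[0,0,0],[0,0,0.5],[0,0,1],[0,0,0.8]], twist=[0,0,0,0,0])

```text
time: 29.52
tool_pos: [502.2, 326.4, 134.3]
tcp_rot: [3.14, 0.002, -0.046]
contact_force: [-0.2, 0.6, -2.8]
grip_width: 64.7
finger_force: 30.0
```

Request:
arm_command(gripper=[60,60,60,60,60], dp=[[0,0,0],[0,0,0],[0,0,0],[0,0,0],[0,0,0]], twist=[0,0,0,0,0])

```text
time: 30.15
tool_pos: [503.2, 327.6, 136.6]
tcp_rot: [-3.141, -0.001, -0.045]
contact_force: [0.1, -0.0, -3.2]
grip_width: 64.6
finger_force: 30.0
```

```bash
python3 -c "
from h import *
to(503.4,327.2,121.6)"
```

```text
pos [503.2 327.6 136.6] yaw -0.045 F [ 0.1 -0.  -3.2] w 64.6 units [0.01 0.01 0.6 ]
```

Request:
arm_command(gripper=[60,60,60,60,60], dp=[[0,0,0.3],[0,0,0.15],[0,0,0.07],[0,0,0],[0,0,0]], twist=[0,0,0,0,0])

```text
time: 30.78
tool_pos: [503.2, 327.5, 123.3]
tcp_rot: [-3.142, -0.0, -0.045]
contact_force: [0.5, 0.0, -3.3]
grip_width: 64.9
finger_force: 30.0
```

Request:
arm_command(gripper=[60,60,60,60,60], dp=[[0,0,0.04],[0,0,0.04],[0,0,0],[0,0,0],[0,0,0]], twist=[0,0,0,0,0])

```text
time: 31.4
tool_pos: [503.2, 327.5, 121.3]
tcp_rot: [-3.142, -0.0, -0.045]
contact_force: [-0.1, -0.8, -0.2]
grip_width: 65.1
finger_force: 30.0
```

Request:
arm_command(gripper=[84,84,84,84,84], dp=[[0,0,0],[0,0,0],[0,0,0],[0,0,-0.5],[0,0,-1]], twist=[0,0,0,0,0])

```text
time: 32.02
tool_pos: [502.7, 327.3, 158.9]
tcp_rot: [3.141, 0.002, -0.045]
contact_force: [-0.2, -0.1, 0.7]
grip_width: 84.0
finger_force: 0.0
```

Request:
arm_command(gripper=[84,84,84,84,84], dp=[[0,0,-1],[0,0,-1],[0,0,-1],[0,0,-1],[0,1,0]], twist=[0,0,0,0,0])

```text
time: 32.65
tool_pos: [502.8, 303.8, 261.9]
tcp_rot: [-3.139, -0.005, -0.043]
contact_force: [0.2, -0.7, 0.3]
grip_width: 83.7
finger_force: 0.0
```

Request:
arm_command(gripper=[84,84,84,84,84], dp=[[0,1,0],[0,1,0],[0,1,0],[0,1,0],[0,1,0]], twist=[0,0,0,0,0])

```text
time: 33.28
tool_pos: [496.3, 176.9, 259.8]
tcp_rot: [-3.141, -0.001, -0.045]
contact_force: [0.6, 0.6, 0.6]
grip_width: 83.9
finger_force: 0.0
```

Request:
arm_command(gripper=[84,84,84,84,84], dp=[[0,1,0],[0,1,0],[0,1,0],[0,1,0],[0,1,0]], twist=[0,0,0,0,0])

```text
time: 33.9
tool_pos: [490.7, 52.0, 259.8]
tcp_rot: [3.142, -0.001, -0.045]
contact_force: [-0.2, -0.1, 0.3]
grip_width: 84.0
finger_force: 0.0
```

Request:
arm_command(gripper=[84,84,84,84,84], dp=[[0,1,0],[0,1,0],[0,0,0],[0,0,0],[0,0,0]], twist=[0,0,-1,-1,-1])

```text
time: 34.52
tool_pos: [488.5, 2.7, 259.7]
tcp_rot: [3.141, -0.001, 0.219]
contact_force: [1.2, 0.4, 0.5]
grip_width: 83.9
finger_force: 0.0
```

Request:
arm_command(gripper=[84,84,84,84,84], dp=[[0,0,0],[0,0,0],[0,0,0],[0,0,0],[0,0,0]], twist=[-1,-1,-1,-1,-1])

```text
time: 35.15
tool_pos: [488.5, 2.8, 259.7]
tcp_rot: [3.141, -0.001, 0.656]
contact_force: [-0.4, -0.5, 0.5]
grip_width: 83.4
finger_force: 0.0
```

Request:
arm_command(gripper=[84,84,84,84,84], dp=[[0,0,0],[0,0,0],[0,0,0],[0,0,0],[0,0,0]], twist=[-1,-1,-1,-1,-1])

```text
time: 35.78
tool_pos: [488.5, 2.8, 259.7]
tcp_rot: [3.14, -0.0, 1.092]
contact_force: [-0.4, 0.0, -0.1]
grip_width: 84.0
finger_force: 0.0
```

Request:
arm_command(gripper=[84,84,84,84,84], dp=[[0,0,0],[0,0,0],[0,0,0],[0,0,0],[0,0,0]], twist=[-1,-1,-1,-1,-1])

```text
time: 36.4
tool_pos: [488.5, 2.8, 259.7]
tcp_rot: [3.14, 0.0, 1.528]
contact_force: [-1.1, 0.7, 1.2]
grip_width: 84.1
finger_force: 0.0
```

```bash
python3 - <<'E'
from h import *
to(560.2,-2.4,66)
o=get_obs();im=capture("wrist");np.savez("w2.npz",im=im,p=o["tool_pos"],r=o["tcp_rot"])
t=capture("top")
a=cv2.resize(cv2.cvtColor(im,cv2.COLOR_RGB2BGR),(400,300));b=cv2.resize(cv2.cvtColor(t,cv2.COLOR_RGB2BGR)[140:260,100:260],(400,300))
cv2.imwrite("pics/w2.png",cv2.convertScaleAbs(np.hstack([a,b]),alpha=1.4))
E
```

```text
pos [488.5   2.8 259.7] yaw 1.528 F [-1.1  0.7  1.2] w 84.1 units [-0.09  2.86  7.75]
```

View pics/w2.png

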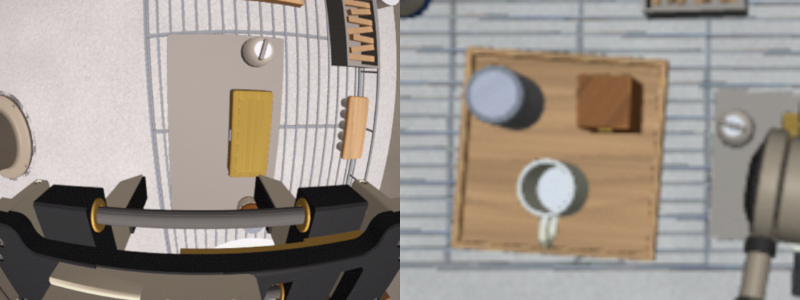

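Request:
arm_command(gripper=[84,84,84,84,84], dp=[[-0.09,1,0],[0,1,0],[0,0.86,0],[0,0,1],[0,0,1]], twist=[0,0,0,0,0])

```text
time: 37.12
tool_pos: [560.1, -2.7, 208.6]
tcp_rot: [3.14, 0.0, 1.523]
contact_force: [-0.1, 0.7, -0.7]
grip_width: 84.1
finger_force: 0.0
```

Request:
arm_command(gripper=[84,84,84,84,84], dp=[[0,0,1],[0,0,1],[0,0,1],[0,0,0],[0,0,0]], twist=[0,0,0,0,0])

```text
time: 37.75
tool_pos: [560.4, -2.8, 135.0]
tcp_rot: [3.14, 0.0, 1.525]
contact_force: [-0.3, -0.7, 1.2]
grip_width: 84.0
finger_force: 0.0
```

```bash
python3 -c "
from h import *
to(560.2,-2.4,68)"
```

```text
pos [560.4  -2.8 135. ] yaw 1.525 F [-0.3 -0.7  1.2] w 84.0 units [ 0.01 -0.01  2.68]
```

Request:
arm_command(gripper=[84,84,84,84,84], dp=[[0,0,1],[0,0,1],[0,0,0.5],[0,0,0.16],[0,0,0]], twist=[0,0,0,0,0])

```text
time: 38.38
tool_pos: [560.2, -2.7, 67.9]
tcp_rot: [3.14, 0.0, 1.525]
contact_force: [1.1, 0.5, 1.0]
grip_width: 84.0
finger_force: 0.0
```

Request:
arm_command(gripper=[52,52,52,52,52], dp=[[0,0,0],[0,0,0],[0,0,0],[0,0,0],[0,0,0]], twist=[0,0,0,0,0])

```text
time: 39.0
tool_pos: [560.0, -2.7, 67.5]
tcp_rot: [3.141, 0.0, 1.525]
contact_force: [0.9, 0.1, 2.7]
grip_width: 57.9
finger_force: 30.0
```

```bash
python3 -c "
from h import *
to(565.7,-327.4,150)"
```

```text
pos [560.   -2.7  67.5] yaw 1.525 F [0.9 0.1 2.7] w 57.9 units [-12.97   0.82  -3.3 ]
```

Request:
arm_command(gripper=[52,52,52,52,52], dp=[[0,0,-0.5],[0,0,-1],[0,0,-1],[0,0,-1],[0,0,-0.9]], twist=[0,0,0,0,0])

```text
time: 39.62
tool_pos: [559.3, -2.6, 178.3]
tcp_rot: [-3.141, 0.0, 1.526]
contact_force: [1.0, 0.1, -2.9]
grip_width: 57.9
finger_force: 30.0
```

Request:
arm_command(gripper=[52,52,52,52,52], dp=[[-0.5,0,0],[-1,0.2,0],[-1,0.2,0],[-1,0.2,0],[-1,0.2,0]], twist=[0,0,0,0,0])

```text
time: 40.25
tool_pos: [573.6, -117.4, 175.7]
tcp_rot: [-3.139, -0.0, 1.525]
contact_force: [0.7, 0.1, -2.9]
grip_width: 57.9
finger_force: 30.0
```

Request:
arm_command(gripper=[52,52,52,52,52], dp=[[-1,0,0],[-1,0,0],[-1,0,0],[-1,0,0],[-1,0,0]], twist=[0,0,0,0,0])

```text
time: 40.88
tool_pos: [567.9, -242.2, 175.8]
tcp_rot: [-3.139, -0.001, 1.525]
contact_force: [0.7, -0.3, -3.2]
grip_width: 58.0
finger_force: 30.0
```

Request:
arm_command(gripper=[52,52,52,52,52], dp=[[-1,0,0],[-1,0,0],[-1,0,0],[-0.47,0,0],[0,0,0]], twist=[0,0,0,0,0])

```text
time: 41.5
tool_pos: [564.8, -328.2, 177.0]
tcp_rot: [-3.141, -0.0, 1.524]
contact_force: [-0.6, 0.8, -2.6]
grip_width: 57.8
finger_force: 30.0
```

```bash
python3 - <<'E'
from h import *
to(565.7,-327.4,70)
o=get_obs();im=capture("wrist");np.savez("w3.npz",im=im,p=o["tool_pos"],r=o["tcp_rot"])
t=capture("top")
a=cv2.resize(cv2.cvtColor(im,cv2.COLOR_RGB2BGR),(400,300));b=cv2.resize(cv2.cvtColor(t,cv2.COLOR_RGB2BGR)[140:260,280:440],(400,300))
cv2.imwrite("pics/w3.png",cv2.convertScaleAbs(np.hstack([a,b]),alpha=1.4))
E
```

```text
pos [ 564.8 -328.2  177. ] yaw 1.524 F [-0.6  0.8 -2.6] w 57.8 units [0.03 0.03 4.28]
```

View pics/w3.png

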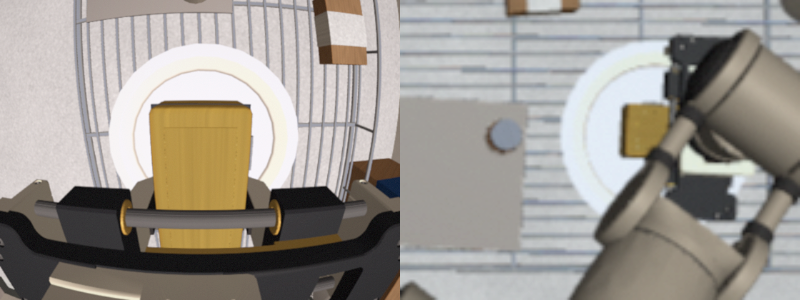

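The wrist view shows the held tin over the plate (rim from x≈109 to 299 in the half-size image, top at row 43). The top view shows the tin level and above the plate. Next I check the plate centre from this close view.

```bash
python3 - <<'E'
from h import *
np.set_printoptions(precision=1,suppress=True)
w=np.load("w3.npz");im=w["im"];hsv=cv2.cvtColor(im,cv2.COLOR_RGB2HSV)
pts=[]
# rim edge: scan rays outward from plate px centre for last bright low-edge
g=cv2.GaussianBlur(im,(5,5),0).astype(int)
for p in [(152.6,182),(418.6,182),(285.6,60),(205,92),(363,92)]:
    q=wplane(p,74,w["p"],w["r"]);pts.append(q[:2]);print(q)
A=np.array(pts);M=np.c_[2*A,np.ones(len(A))];s=np.linalg.lstsq(M,(A**2).sum(1),rcond=None)[0]
print("c",s[:2],"r",np.sqrt(s[2]+s[:2]@s[:2]))
c=im[40:200,130:440][:,:,::-1];cv2.imwrite("pics/w3c.png",cv2.resize(c,None,fx=2.5,fy=2.5))
E
```

```text
[ 453.5 -301.4   74. ]
[ 686.5 -312.    74. ]
[ 573.6 -208.2   74. ]
[ 507.8 -229.6   74. ]
[ 635.  -235.2   74. ]
c [ 568.6 -329.6] r 118.32172778568312
```

View pics/w3c.png

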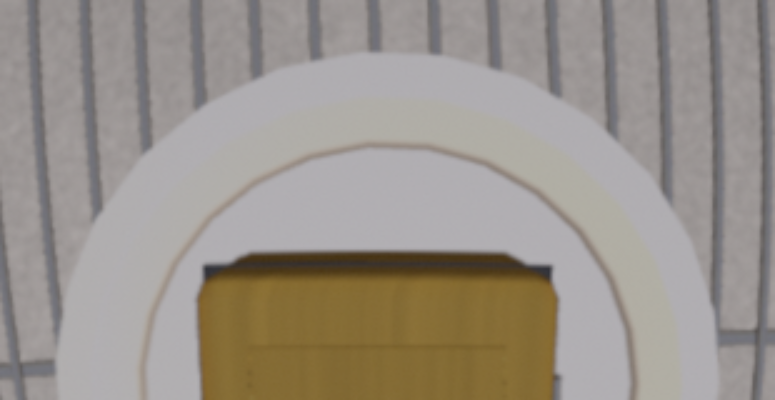

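Request:
arm_command(gripper=[52,52,52,52,52], dp=[[0,0.06,0.7],[0,0,1],[0,0,1],[0,0,0.7],[0,0,0.4]], twist=[0,0,0,0,0])

```text
time: 42.22
tool_pos: [566.3, -326.8, 80.7]
tcp_rot: [-3.14, -0.001, 1.526]
contact_force: [-0.2, -0.0, -2.9]
grip_width: 57.9
finger_force: 30.0
```

Request:
arm_command(gripper=[52,52,52,52,52], dp=[[0,0,0.1],[0,0,0.06],[0,0,0],[0,0,0],[0,0,0]], twist=[0,0,0,0,0])

```text
time: 42.85
tool_pos: [566.6, -327.7, 78.6]
tcp_rot: [3.141, 0.0, 1.525]
contact_force: [0.8, 0.0, -2.7]
grip_width: 57.9
finger_force: 30.0
```

Request:
arm_command(gripper=[52,52,52,52,52], dp=[[0,0,0.1],[0,0,0.08],[0,0,0.06],[0,0,0],[0,0,0]], twist=[0,0,0,0,0])

```text
time: 43.48
tool_pos: [566.5, -327.6, 72.3]
tcp_rot: [3.142, 0.0, 1.525]
contact_force: [-0.8, 0.8, -3.2]
grip_width: 57.8
finger_force: 30.0
```

Request:
arm_command(gripper=[52,52,52,52,52], dp=[[0,0,0.05],[0,0,0],[0,0,0],[0,0,0],[0,0,0]], twist=[0,0,0,0,0])

```text
time: 44.1
tool_pos: [566.5, -327.6, 71.0]
tcp_rot: [3.142, 0.0, 1.526]
contact_force: [0.4, 1.4, -2.8]
grip_width: 58.2
finger_force: 30.0
```

Request:
arm_command(gripper=[52,52,52,52,52], dp=[[0,0,0.04],[0,0,0],[0,0,0],[0,0,0],[0,0,0]], twist=[0,0,0,0,0])

```text
time: 44.72
tool_pos: [566.6, -327.7, 70.6]
tcp_rot: [3.141, 0.001, 1.525]
contact_force: [-2.0, 1.9, 5.2]
grip_width: 57.9
finger_force: 30.0
```

Request:
arm_command(gripper=[52,52,52,52,52], dp=[[0,0,0.02],[0,0,0],[0,0,0],[0,0,0],[0,0,0]], twist=[0,0,0,0,0])

```text
time: 45.35
tool_pos: [566.6, -327.7, 70.6]
tcp_rot: [3.141, 0.001, 1.526]
contact_force: [-4.5, 1.7, 8.4]
grip_width: 57.9
finger_force: 30.0
```

Request:
arm_command(gripper=[80,80,80,80,80], dp=[[0,0,0],[0,0,0],[0,0,0],[0,0,-0.5],[0,0,-1]], twist=[0,0,0,0,0])

```text
time: 45.98
tool_pos: [566.1, -327.2, 107.0]
tcp_rot: [-3.14, -0.001, 1.525]
contact_force: [0.1, -0.1, -0.3]
grip_width: 79.8
finger_force: 0.0
```

Request:
arm_command(gripper=[84,84,84,84,84], dp=[[0,0,-1],[0,0,-1],[0,0,-1],[0,0,-1],[0,0,-1]], twist=[0,0,1,1,1])

```text
time: 46.6
tool_pos: [566.6, -327.5, 233.9]
tcp_rot: [3.14, 0.0, 1.261]
contact_force: [0.7, -1.2, 0.5]
grip_width: 83.9
finger_force: 0.0
```

Request:
arm_command(gripper=[84,84,84,84,84], dp=[[0,0,0],[0,0,0],[0,0,0],[0,0,0],[0,0,0]], twist=[1,1,1,1,1])

```text
time: 47.22
tool_pos: [566.6, -327.6, 233.0]
tcp_rot: [3.141, -0.0, 0.825]
contact_force: [0.7, 0.3, 0.1]
grip_width: 84.2
finger_force: 0.0
```

Request:
arm_command(gripper=[84,84,84,84,84], dp=[[0,0,0],[0,0,0],[0,0,0],[0,0,0],[0,0,0]], twist=[1,1,1,1,1])

```text
time: 47.85
tool_pos: [566.6, -327.6, 233.0]
tcp_rot: [3.141, -0.0, 0.388]
contact_force: [-0.5, 0.2, -1.1]
grip_width: 83.7
finger_force: 0.0
```

Request:
arm_command(gripper=[84,84,84,84,84], dp=[[0,0,0],[0,0,0],[0,0,0],[0,0,0],[0,0,0]], twist=[1,1,1,1,1])

```text
time: 48.48
tool_pos: [566.6, -327.6, 233.0]
tcp_rot: [3.141, -0.001, -0.048]
contact_force: [-0.9, 1.6, 1.1]
grip_width: 84.3
finger_force: 0.0
```

```bash
python3 -c "
from h import *
to(503.2,327.5,121.3)"
```

```text
pos [ 566.6 -327.6  233. ] yaw -0.048 F [-0.9  1.6  1.1] w 84.3 units [ -3.8  -26.05   4.45]
```

Request:
arm_command(gripper=[84,84,84,84,84], dp=[[-0.4,-1,0],[-0.4,-1,0],[-0.4,-1,0],[-0.4,-1,0],[-0.4,-1,0]], twist=[0,0,0,0,0])

```text
time: 49.1
tool_pos: [522.0, -199.6, 233.0]
tcp_rot: [3.141, -0.001, -0.045]
contact_force: [0.6, -0.5, -0.4]
grip_width: 84.0
finger_force: 0.0
```

Request:
arm_command(gripper=[84,84,84,84,84], dp=[[-0.4,-1,0],[-0.4,-1,0],[-0.4,-1,0],[-0.4,-1,0],[-0.2,-1,0]], twist=[0,0,0,0,0])

```text
time: 49.72
tool_pos: [482.6, -72.7, 233.0]
tcp_rot: [3.141, -0.001, -0.045]
contact_force: [0.5, 0.9, -0.4]
grip_width: 83.9
finger_force: 0.0
```

Request:
arm_command(gripper=[84,84,84,84,84], dp=[[0,-1,0],[0,-1,0],[0,-1,0],[0,-1,0],[0,-1,0]], twist=[0,0,0,0,0])

```text
time: 50.35
tool_pos: [488.7, 52.2, 232.9]
tcp_rot: [3.141, -0.001, -0.045]
contact_force: [-0.5, -0.5, 0.7]
grip_width: 84.0
finger_force: 0.0
```

Request:
arm_command(gripper=[84,84,84,84,84], dp=[[0,-1,0],[0,-1,0],[0,-1,0],[0,-1,0],[0,-1,0]], twist=[0,0,0,0,0])

```text
time: 50.98
tool_pos: [494.4, 177.1, 232.9]
tcp_rot: [-3.141, -0.001, -0.045]
contact_force: [-0.4, 0.6, -0.8]
grip_width: 84.2
finger_force: 0.0
```

Request:
arm_command(gripper=[84,84,84,84,84], dp=[[0,-1,0],[0,-1,0],[0,-1,0],[0,-1,0],[0,-1,0]], twist=[0,0,0,0,0])

```text
time: 51.6
tool_pos: [500.0, 302.0, 233.0]
tcp_rot: [-3.141, -0.001, -0.045]
contact_force: [-0.4, -0.1, 0.6]
grip_width: 83.5
finger_force: 0.0
```

Request:
arm_command(gripper=[84,84,84,84,84], dp=[[0,-1,0],[0,0,0],[0,0,0],[0,0,0],[0,0,0]], twist=[0,0,0,0,0])

```text
time: 52.22
tool_pos: [501.2, 325.4, 232.1]
tcp_rot: [3.141, -0.0, -0.046]
contact_force: [-0.5, 0.9, 0.9]
grip_width: 84.1
finger_force: 0.0
```

```bash
python3 - <<'E'
from h import *
to(503.2,327.5,121.3)
t=capture("top")
cv2.imwrite("pics/t4.png",cv2.convertScaleAbs(cv2.resize(cv2.cvtColor(t,cv2.COLOR_RGB2BGR)[150:245,200:440],None,fx=3.3,fy=3.3,interpolation=cv2.INTER_CUBIC),alpha=1.4))
E
```

```text
pos [501.2 325.4 232.1] yaw -0.046 F [-0.5  0.9  0.9] w 84.1 units [ 0.08 -0.09  4.43]
```

View pics/t4.png

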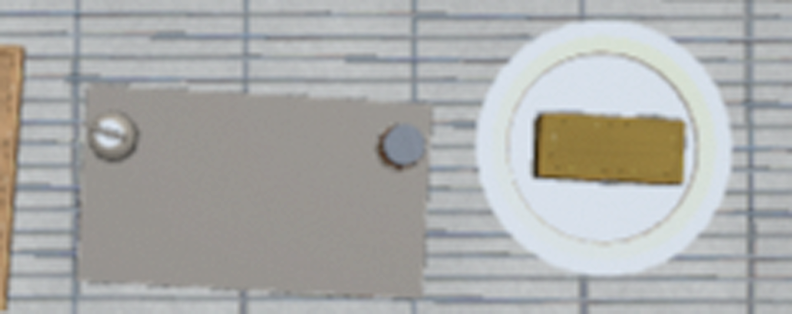

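The tin lies well centred on the plate's flat bottom (tin top centre (611,149) before parallax, plate centre (603,147)), and honey and timer have not moved. Now the mug.

Request:
arm_command(gripper=[84,84,84,84,84], dp=[[0.08,-0.09,1],[0,0,1],[0,0,1],[0,0,0.9],[0,0,0.5]], twist=[0,0,0,0,0])

```text
time: 52.9
tool_pos: [502.8, 327.8, 120.8]
tcp_rot: [3.141, 0.001, -0.046]
contact_force: [-0.1, 0.4, 0.2]
grip_width: 84.3
finger_force: 0.0
```

Request:
arm_command(gripper=[84,84,84,84,84], dp=[[0,0,0],[0,0,0],[0,0,0],[0,0,0],[0,0,0]], twist=[0,0,0,0,0])

```text
time: 53.52
tool_pos: [503.2, 328.3, 122.2]
tcp_rot: [-3.141, -0.0, -0.045]
contact_force: [0.3, 0.0, 0.8]
grip_width: 84.0
finger_force: 0.0
```

```bash
python3 -c "
from h import *
to(503.2,327.5,121.3)"
```

```text
pos [503.2 328.3 122.2] yaw -0.045 F [0.3 0.  0.8] w 84.0 units [0.   0.03 0.04]
```

Request:
arm_command(gripper=[60,60,60,60,60], dp=[[0,0.03,0],[0,0,0],[0,0,0],[0,0,0],[0,0,0]], twist=[0,0,0,0,0])

```text
time: 54.15
tool_pos: [503.1, 327.5, 121.9]
tcp_rot: [3.141, 0.0, -0.045]
contact_force: [0.2, -0.4, 0.3]
grip_width: 64.8
finger_force: 30.0
```

Request:
arm_command(gripper=[60,60,60,60,60], dp=[[0,0,-0.5],[0,0,-1],[0,0,-1],[0,0.5,-0.5],[0,1,0]], twist=[0,0,0,0,0])

```text
time: 54.78
tool_pos: [501.6, 289.7, 198.0]
tcp_rot: [-3.141, -0.002, -0.044]
contact_force: [0.3, -0.3, -3.2]
grip_width: 64.9
finger_force: 30.0
```

Request:
arm_command(gripper=[60,60,60,60,60], dp=[[0,1,0],[0,1,0],[0,1,0],[0,1,0],[0,1,0]], twist=[0,0,0,0,0])

```text
time: 55.4
tool_pos: [495.1, 163.6, 196.7]
tcp_rot: [3.141, 0.001, -0.046]
contact_force: [1.2, 0.6, -2.0]
grip_width: 64.8
finger_force: 30.0
```

Request:
arm_command(gripper=[60,60,60,60,60], dp=[[0,1,0],[0,1,0],[0,1,0],[0,1,0],[0,1,0]], twist=[0,0,0,0,0])

```text
time: 56.02
tool_pos: [489.3, 38.9, 196.8]
tcp_rot: [3.141, 0.001, -0.046]
contact_force: [0.7, 0.3, -2.8]
grip_width: 64.8
finger_force: 30.0
```

Request:
arm_command(gripper=[60,60,60,60,60], dp=[[0,1,0],[0,1,0],[0,1,0],[0,1,0],[0,1,0]], twist=[0,0,0,0,0])

```text
time: 56.65
tool_pos: [483.5, -85.8, 196.8]
tcp_rot: [3.142, 0.001, -0.046]
contact_force: [1.0, 0.6, -1.9]
grip_width: 65.0
finger_force: 30.0
```

Request:
arm_command(gripper=[60,60,60,60,60], dp=[[0,1,0],[0,0.1,0],[0,0,0],[0,0,0],[0,0,0]], twist=[0,0,0,0,0])

```text
time: 57.28
tool_pos: [483.2, -111.4, 197.0]
tcp_rot: [3.142, 0.0, -0.044]
contact_force: [0.6, 0.6, -3.2]
grip_width: 64.8
finger_force: 30.0
```

```bash
python3 -c "
from h import *
to(483.7,-115.3,120)"
```

```text
pos [ 483.2 -111.4  197. ] yaw -0.044 F [ 0.6  0.6 -3.2] w 64.8 units [0.03 0.16 3.08]
```

Request:
arm_command(gripper=[60,60,60,60,60], dp=[[0.03,0.14,0.5],[0,0,1],[0,0,0.8],[0,0,0.3],[0,0,0.1]], twist=[0,0,0,0,0])

```text
time: 57.9
tool_pos: [483.7, -115.6, 129.0]
tcp_rot: [-3.141, 0.001, -0.045]
contact_force: [0.5, -0.7, -2.9]
grip_width: 65.1
finger_force: 30.0
```

Request:
arm_command(gripper=[60,60,60,60,60], dp=[[0,0,0],[0,0,0],[0,0,0],[0,0,0],[0,0,0]], twist=[0,0,0,0,0])

```text
time: 58.52
tool_pos: [483.8, -115.6, 129.6]
tcp_rot: [3.141, -0.0, -0.045]
contact_force: [0.1, 0.5, -1.6]
grip_width: 65.1
finger_force: 30.0
```

```bash
python3 -c "
from h import *
to(483.7,-115.0,120)"
```

```text
pos [ 483.8 -115.6  129.6] yaw -0.045 F [ 0.1  0.5 -1.6] w 65.1 units [-0.01 -0.02  0.38]
```

Request:
arm_command(gripper=[60,60,60,60,60], dp=[[0,-0.02,0.15],[0,0,0.1],[0,0,0.08],[0,0,0],[0,0,0]], twist=[0,0,0,0,0])

```text
time: 59.15
tool_pos: [483.9, -115.1, 121.2]
tcp_rot: [3.141, -0.0, -0.045]
contact_force: [0.5, -0.8, -3.2]
grip_width: 65.0
finger_force: 30.0
```

Request:
arm_command(gripper=[60,60,60,60,60], dp=[[0,0,0.05],[0,0,0],[0,0,0],[0,0,0],[0,0,0]], twist=[0,0,0,0,0])

```text
time: 59.78
tool_pos: [483.8, -115.1, 120.0]
tcp_rot: [3.141, -0.0, -0.045]
contact_force: [0.2, 0.1, -2.5]
grip_width: 65.2
finger_force: 30.0
```

Request:
arm_command(gripper=[60,60,60,60,60], dp=[[0,0,0.04],[0,0,0],[0,0,0],[0,0,0],[0,0,0]], twist=[0,0,0,0,0])

```text
time: 60.4
tool_pos: [483.9, -115.1, 119.9]
tcp_rot: [3.141, -0.001, -0.045]
contact_force: [-2.3, 0.9, 5.6]
grip_width: 64.7
finger_force: 30.0
```

Request:
arm_command(gripper=[60,60,60,60,60], dp=[[0,0,0.02],[0,0,0],[0,0,0],[0,0,0],[0,0,0]], twist=[0,0,0,0,0])

```text
time: 61.02
tool_pos: [483.9, -115.1, 119.8]
tcp_rot: [3.141, -0.001, -0.045]
contact_force: [-3.1, 1.0, 9.3]
grip_width: 64.9
finger_force: 30.0
```

Request:
arm_command(gripper=[82,82,82,82,82], dp=[[0,0,0],[0,0,0],[0,0,0],[0,0,-0.5],[0,0,-1]], twist=[0,0,0,0,0])

```text
time: 61.65
tool_pos: [483.3, -114.9, 156.2]
tcp_rot: [-3.141, 0.002, -0.045]
contact_force: [0.7, 0.3, -0.5]
grip_width: 81.9
finger_force: 0.0
```

Request:
arm_command(gripper=[82,82,82,82,82], dp=[[0,0,-1],[0,0,-1],[0,0,-0.6],[0,-1,0],[0,-1,0]], twist=[0,0,0,0,0])

```text
time: 62.28
tool_pos: [486.2, -64.8, 222.0]
tcp_rot: [3.141, -0.001, -0.046]
contact_force: [1.1, 0.4, -0.2]
grip_width: 82.2
finger_force: 0.0
```

Request:
arm_command(gripper=[82,82,82,82,82], dp=[[0,-1,0],[0,-1,0],[0,-1,0],[0.4,-1,0],[0.4,-1,0]], twist=[0,0,0,0,0])

```text
time: 62.9
tool_pos: [512.1, 59.7, 221.9]
tcp_rot: [3.141, -0.001, -0.045]
contact_force: [-0.1, -0.4, 0.6]
grip_width: 82.1
finger_force: 0.0
```

Request:
arm_command(gripper=[82,82,82,82,82], dp=[[0.4,-1,0],[0.4,-1,0],[0.4,-1,0],[0.4,-1,0],[0.4,-1,0]], twist=[0,0,0,0,0])

```text
time: 63.52
tool_pos: [567.7, 182.3, 221.8]
tcp_rot: [-3.142, -0.001, -0.045]
contact_force: [-0.3, 0.1, 0.4]
grip_width: 82.1
finger_force: 0.0
```

```bash
python3 -c "
from h import *
to(599.5,261.9,120.3)"
```

```text
pos [567.7 182.3 221.8] yaw -0.045 F [-0.3  0.1  0.4] w 82.1 units [ 1.12 -3.24  4.06]
```

Request:
arm_command(gripper=[82,82,82,82,82], dp=[[0.4,-1,0],[0.4,-1,0],[0.3,-1,0],[0,-0.18,0],[0,0,0.5]], twist=[0,0,0,0,0])

```text
time: 64.15
tool_pos: [598.6, 259.5, 209.2]
tcp_rot: [-3.141, -0.002, -0.045]
contact_force: [0.7, -0.7, -0.5]
grip_width: 82.0
finger_force: 0.0
```

Request:
arm_command(gripper=[82,82,82,82,82], dp=[[0,0,1],[0,0,0.5],[0,0,0],[0,0,0],[0,0,0]], twist=[0,0,0,0,0])

```text
time: 64.78
tool_pos: [598.8, 259.7, 171.9]
tcp_rot: [-3.141, -0.002, -0.045]
contact_force: [-0.6, 0.5, -0.3]
grip_width: 82.1
finger_force: 0.0
```

```bash
python3 -c "
from h import *
to(599.5,261.9,120.3)"
```

```text
pos [598.8 259.7 171.9] yaw -0.045 F [-0.6  0.5 -0.3] w 82.1 units [ 0.02 -0.09  2.07]
```

Request:
arm_command(gripper=[82,82,82,82,82], dp=[[0.02,-0.09,0.7],[0,0,0.8],[0,0,0.5],[0,0,0.05],[0,0,0]], twist=[0,0,0,0,0])

```text
time: 65.4
tool_pos: [599.2, 262.0, 120.0]
tcp_rot: [-3.141, -0.001, -0.045]
contact_force: [0.5, -0.5, 0.7]
grip_width: 81.9
finger_force: 0.0
```

Request:
arm_command(gripper=[82,82,82,82,82], dp=[[0,0,0],[0,0,0],[0,0,0],[0,0,0],[0,0,0]], twist=[0,0,0,0,0])

```text
time: 66.03
tool_pos: [599.0, 261.8, 119.7]
tcp_rot: [3.142, -0.0, -0.045]
contact_force: [0.1, -0.5, 0.0]
grip_width: 82.2
finger_force: 0.0
```

```bash
python3 -c "
from h import *
to(599.5,261.9,120.3)"
```

```text
pos [599.  261.8 119.7] yaw -0.045 F [ 0.1 -0.5  0. ] w 82.2 units [ 0.02 -0.   -0.02]
```

Request:
arm_command(gripper=[54,54,54,54,54], dp=[[0,0,0],[0,0,0],[0,0,0],[0,0,0],[0,0,0]], twist=[0,0,0,0,0])

```text
time: 66.65
tool_pos: [599.0, 261.8, 119.6]
tcp_rot: [3.141, 0.0, -0.045]
contact_force: [0.1, -0.1, -0.1]
grip_width: 60.3
finger_force: 29.8
```

Request:
arm_command(gripper=[54,54,54,54,54], dp=[[0,0,-0.5],[0,0,-1],[0,0,-1],[-0.5,0.5,-0.5],[-0.6,1,0]], twist=[0,0,0,0,0])

```text
time: 67.28
tool_pos: [570.1, 226.0, 196.5]
tcp_rot: [-3.141, -0.003, -0.044]
contact_force: [1.0, -0.7, -2.5]
grip_width: 60.4
finger_force: 29.8
```

Request:
arm_command(gripper=[54,54,54,54,54], dp=[[-0.7,1,0],[-0.7,1,0],[-0.7,1,0],[-0.7,1,0],[0,1,0]], twist=[0,0,0,0,0])

```text
time: 67.9
tool_pos: [493.0, 103.4, 195.5]
tcp_rot: [3.142, 0.0, -0.045]
contact_force: [1.3, 0.0, -3.2]
grip_width: 59.9
finger_force: 29.8
```

Request:
arm_command(gripper=[54,54,54,54,54], dp=[[0,1,0],[0,1,0],[0,1,0],[0,1,0],[0,0.48,0]], twist=[0,0,0,0,0])

```text
time: 68.53
tool_pos: [489.2, -9.0, 195.3]
tcp_rot: [3.141, -0.001, -0.046]
contact_force: [-0.3, 0.3, -1.9]
grip_width: 59.9
finger_force: 29.8
```

Request:
arm_command(gripper=[54,54,54,54,54], dp=[[0,0,0],[0,0,0.5],[0,0,1],[0,0,0.6],[0,0,0]], twist=[0,0,0,0,0])

```text
time: 69.15
tool_pos: [488.0, -7.0, 140.6]
tcp_rot: [-3.141, 0.004, -0.044]
contact_force: [1.3, 0.8, -1.5]
grip_width: 59.8
finger_force: 29.8
```

```bash
python3 -c "
from h import *
to(488,-8,117.7)"
```

```text
pos [488.   -7.  140.6] yaw -0.044 F [ 1.3  0.8 -1.5] w 59.8 units [0.   0.04 0.91]
```

Request:
arm_command(gripper=[54,54,54,54,54], dp=[[0,0.02,0.4],[0,0,0.2],[0,0,0],[0,0,0],[0,0,0]], twist=[0,0,0,0,0])

```text
time: 69.78
tool_pos: [489.3, -8.5, 127.5]
tcp_rot: [3.141, -0.001, -0.045]
contact_force: [-0.9, 0.7, -3.5]
grip_width: 60.1
finger_force: 29.8
```

```bash
python3 -c "
from h import *
to(488,-8,117.7)"
```

```text
pos [489.3  -8.5 127.5] yaw -0.045 F [-0.9  0.7 -3.5] w 60.1 units [-0.05 -0.02  0.39]
```

Request:
arm_command(gripper=[54,54,54,54,54], dp=[[-0.05,-0.02,0.15],[0,0,0.1],[0,0,0.07],[0,0,0],[0,0,0]], twist=[0,0,0,0,0])

```text
time: 70.4
tool_pos: [488.0, -7.9, 119.2]
tcp_rot: [3.141, -0.0, -0.045]
contact_force: [-0.5, 0.2, -3.0]
grip_width: 59.8
finger_force: 29.8
```

Request:
arm_command(gripper=[54,54,54,54,54], dp=[[0,0,0.05],[0,0,0],[0,0,0],[0,0,0],[0,0,0]], twist=[0,0,0,0,0])

```text
time: 71.03
tool_pos: [487.9, -7.9, 118.0]
tcp_rot: [3.141, -0.0, -0.045]
contact_force: [-0.1, 0.5, -2.2]
grip_width: 60.2
finger_force: 29.8
```

Request:
arm_command(gripper=[54,54,54,54,54], dp=[[0,0,0.04],[0,0,0],[0,0,0],[0,0,0],[0,0,0]], twist=[0,0,0,0,0])

```text
time: 71.65
tool_pos: [488.0, -7.9, 117.6]
tcp_rot: [3.141, -0.001, -0.045]
contact_force: [-1.9, 0.5, 5.8]
grip_width: 59.7
finger_force: 29.8
```

Request:
arm_command(gripper=[78,78,78,78,78], dp=[[0,0,0],[0,0,0],[0,0,0],[0,0,-0.5],[0,0,-1]], twist=[0,0,0,0,0])

```text
time: 72.28
tool_pos: [487.4, -7.8, 154.8]
tcp_rot: [-3.141, 0.002, -0.045]
contact_force: [-0.3, 0.3, 0.7]
grip_width: 78.0
finger_force: 0.0
```

Request:
arm_command(gripper=[84,84,84,84,84], dp=[[0,0,-1],[0,0,-1],[0,0,-0.6],[0,-1,0],[0,-1,0]], twist=[0,0,0,0,0])

```text
time: 72.9
tool_pos: [490.4, 42.4, 220.6]
tcp_rot: [3.142, -0.002, -0.046]
contact_force: [-0.7, -0.1, -0.6]
grip_width: 84.1
finger_force: 0.0
```

Request:
arm_command(gripper=[84,84,84,84,84], dp=[[0,-1,0],[0,-1,0],[0,-1,0],[0.4,-1,0],[0.4,-1,0]], twist=[0,0,0,0,0])

```text
time: 73.53
tool_pos: [516.1, 166.9, 220.5]
tcp_rot: [-3.141, -0.001, -0.045]
contact_force: [0.5, 0.5, -0.7]
grip_width: 83.9
finger_force: 0.0
```

Request:
arm_command(gripper=[84,84,84,84,84], dp=[[0.4,-1,0],[0.4,-1,0],[0.4,-1,0],[0.4,-1,0],[0.4,-1,0]], twist=[0,0,0,0,0])

```text
time: 74.15
tool_pos: [571.7, 289.5, 220.3]
tcp_rot: [-3.141, -0.001, -0.045]
contact_force: [0.0, 0.1, 0.8]
grip_width: 83.7
finger_force: 0.0
```

```bash
python3 -c "
from h import *
to(605.7,381.4,119.8)"
```

```text
pos [571.7 289.5 220.3] yaw -0.045 F [0.  0.1 0.8] w 83.7 units [ 1.19 -3.73  4.02]
```

Request:
arm_command(gripper=[84,84,84,84,84], dp=[[0.4,-1,0],[0.4,-1,0],[0.37,-1,0],[0,-0.7,0],[0,0,0.5]], twist=[0,0,0,0,0])

```text
time: 74.78
tool_pos: [605.0, 381.0, 207.8]
tcp_rot: [-3.14, -0.002, -0.044]
contact_force: [-0.3, 0.0, 0.0]
grip_width: 83.9
finger_force: 0.0
```

Request:
arm_command(gripper=[84,84,84,84,84], dp=[[0,0,0.5],[0,0,0],[0,0,0],[0,0,0],[0,0,0]], twist=[0,0,0,0,0])

```text
time: 75.4
tool_pos: [605.0, 379.6, 194.9]
tcp_rot: [-3.141, -0.001, -0.045]
contact_force: [-0.8, 0.3, 0.5]
grip_width: 84.0
finger_force: 0.0
```

```bash
python3 -c "
from h import *
to(605.7,381.4,119.8)"
```

```text
pos [605.  379.6 194.9] yaw -0.045 F [-0.8  0.3  0.5] w 84.0 units [ 0.02 -0.07  3.01]
```

Request:
arm_command(gripper=[84,84,84,84,84], dp=[[0.02,-0.07,0.7],[0,0,1],[0,0,0.8],[0,0,0.4],[0,0,0.1]], twist=[0,0,0,0,0])

```text
time: 76.03
tool_pos: [605.0, 381.3, 118.3]
tcp_rot: [3.141, 0.001, -0.045]
contact_force: [0.4, 0.0, 0.2]
grip_width: 83.6
finger_force: 0.0
```

Request:
arm_command(gripper=[84,84,84,84,84], dp=[[0,0,0],[0,0,0],[0,0,0],[0,0,0],[0,0,0]], twist=[0,0,0,0,0])

```text
time: 76.65
tool_pos: [605.4, 381.4, 119.5]
tcp_rot: [3.142, -0.0, -0.045]
contact_force: [-0.1, -0.3, 0.3]
grip_width: 84.0
finger_force: 0.0
```

Request:
arm_command(gripper=[60,60,60,60,60], dp=[[0,0,0],[0,0,0],[0,0,0],[0,0,0],[0,0,0]], twist=[0,0,0,0,0])

```text
time: 77.28
tool_pos: [605.4, 381.4, 119.4]
tcp_rot: [3.141, 0.0, -0.045]
contact_force: [0.8, 0.8, -0.2]
grip_width: 65.4
finger_force: 30.0
```

```bash
python3 -c "
from h import *
to(491.6,99.3,117.9)"
```

```text
pos [605.4 381.4 119.4] yaw -0.045 F [ 0.8  0.8 -0.2] w 65.4 units [-4.04 11.48  0.06]
```

Request:
arm_command(gripper=[60,60,60,60,60], dp=[[0,0,-0.5],[0,0,-1],[0,0,-1],[-0.5,0.5,-0.5],[-0.6,1,0]], twist=[0,0,0,0,0])

```text
time: 77.9
tool_pos: [576.4, 345.7, 196.1]
tcp_rot: [-3.14, -0.003, -0.044]
contact_force: [0.5, 0.1, -3.3]
grip_width: 65.6
finger_force: 30.0
```

Request:
arm_command(gripper=[60,60,60,60,60], dp=[[-0.7,1,0],[-0.7,1,0],[-0.7,1,0],[-0.7,1,0],[-0.1,1,0]], twist=[0,0,0,0,0])

```text
time: 78.53
tool_pos: [497.0, 223.0, 195.2]
tcp_rot: [3.142, -0.0, -0.045]
contact_force: [0.0, 0.0, -3.4]
grip_width: 65.8
finger_force: 30.0
```

Request:
arm_command(gripper=[60,60,60,60,60], dp=[[0,1,0],[0,1,0],[0,1,0],[0,1,0],[0,0.95,0]], twist=[0,0,0,0,0])

```text
time: 79.15
tool_pos: [492.5, 99.1, 195.2]
tcp_rot: [3.142, -0.001, -0.045]
contact_force: [0.2, 0.4, -3.3]
grip_width: 66.0
finger_force: 30.0
```

Request:
arm_command(gripper=[60,60,60,60,60], dp=[[0,0,0],[0,0,0.5],[0,0,1],[0,0,0.6],[0,0,0.4]], twist=[0,0,0,0,0])

```text
time: 79.78
tool_pos: [491.9, 100.8, 130.6]
tcp_rot: [3.142, 0.002, -0.044]
contact_force: [-0.1, 0.4, -2.9]
grip_width: 65.6
finger_force: 30.0
```

Request:
arm_command(gripper=[60,60,60,60,60], dp=[[0,0,0],[0,0,0],[0,0,0],[0,0,0],[0,0,0]], twist=[0,0,0,0,0])

```text
time: 80.4
tool_pos: [492.6, 100.0, 132.2]
tcp_rot: [3.142, -0.0, -0.045]
contact_force: [0.1, -0.4, -2.7]
grip_width: 65.5
finger_force: 30.0
```

```bash
python3 -c "
from h import *
to(491.4,99.0,117.5)"
```

```text
pos [492.6 100.  132.2] yaw -0.045 F [ 0.1 -0.4 -2.7] w 65.5 units [-0.05  0.04  0.59]
```

Request:
arm_command(gripper=[60,60,60,60,60], dp=[[-0.05,0.04,0.3],[0,0,0.15],[0,0,0.06],[0,0,0],[0,0,0]], twist=[0,0,0,0,0])

```text
time: 81.03
tool_pos: [491.4, 99.1, 119.3]
tcp_rot: [3.142, -0.0, -0.045]
contact_force: [0.2, 1.0, -4.2]
grip_width: 65.7
finger_force: 30.0
```

Request:
arm_command(gripper=[60,60,60,60,60], dp=[[0,0,0.05],[0,0,0],[0,0,0],[0,0,0],[0,0,0]], twist=[0,0,0,0,0])

```text
time: 81.65
tool_pos: [491.2, 99.0, 117.9]
tcp_rot: [3.141, 0.0, -0.045]
contact_force: [0.1, 0.5, -3.7]
grip_width: 65.4
finger_force: 30.0
```

Request:
arm_command(gripper=[60,60,60,60,60], dp=[[0,0,0.03],[0,0,0],[0,0,0],[0,0,0],[0,0,0]], twist=[0,0,0,0,0])

```text
time: 82.28
tool_pos: [491.3, 99.1, 117.3]
tcp_rot: [3.142, -0.0, -0.045]
contact_force: [-0.7, -0.2, 0.4]
grip_width: 65.8
finger_force: 30.0
```

Request:
arm_command(gripper=[82,82,82,82,82], dp=[[0,0,0],[0,0,0],[0,0,0],[0,0,-0.5],[0,0,-1]], twist=[0,0,0,0,0])

```text
time: 82.9
tool_pos: [490.8, 99.0, 155.1]
tcp_rot: [3.141, 0.002, -0.045]
contact_force: [-0.9, 0.3, 0.2]
grip_width: 82.1
finger_force: 0.0
```

Request:
arm_command(gripper=[86,86,86,86,86], dp=[[0,0,-1],[0,0,-1],[0,0,-1],[0,0,-1],[0,0,-1]], twist=[0,0,0,0,0])

```text
time: 83.52
tool_pos: [491.1, 99.1, 281.5]
tcp_rot: [-3.142, -0.001, -0.045]
contact_force: [0.0, -0.7, -0.4]
grip_width: 86.0
finger_force: 0.0
```

Request:
arm_command(gripper=[86,86,86,86,86], dp=[[-1,1,-1],[-1,1,-1],[-0.4,1,0],[0,1,0],[0,0.05,0]], twist=[0,0,0,0,0])

```text
time: 84.15
tool_pos: [426.5, -0.3, 330.7]
tcp_rot: [3.141, -0.001, -0.048]
contact_force: [-0.0, 0.9, -0.6]
grip_width: 85.6
finger_force: 0.0
```

Request:
arm_command(gripper=[86,86,86,86,86], dp=[[0,0,0],[0,0,0],[0,0,0],[0,0,0],[0,0,0]], twist=[0,0,0,0,0])

```text
time: 84.78
tool_pos: [426.8, 0.8, 329.7]
tcp_rot: [3.142, 0.0, -0.045]
contact_force: [0.6, -0.8, -0.8]
grip_width: 86.0
finger_force: 0.0
```

```bash
python3 - <<'E'
from h import *
to(427.2,.8,326.7)
o=get_obs();im=capture("wrist");np.savez("w5.npz",im=im,p=o["tool_pos"],r=o["tcp_rot"])
w=np.load("w1.npz")["im"]
f=lambda a:cv2.cvtColor(cv2.resize(a[10:200,130:430],None,fx=1.8,fy=1.55,interpolation=cv2.INTER_CUBIC),cv2.COLOR_RGB2BGR)
cv2.imwrite("pics/w5.png",cv2.convertScaleAbs(np.vstack([f(w),f(im)]),alpha=1.4))
E
```

```text
pos [426.8   0.8 329.7] yaw -0.045 F [ 0.6 -0.8 -0.8] w 86.0 units [ 0.02 -0.    0.12]
```

View pics/w5.png

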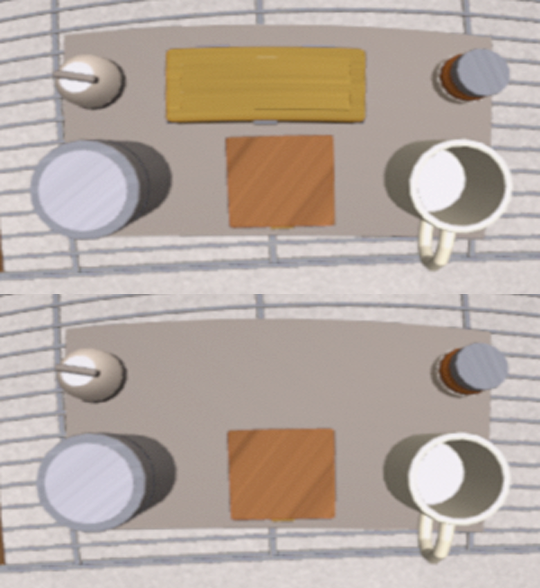

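The before (top) and after (bottom) views match: box and mug are in place, with the handle direction the same, and timer and honey are unmoved. The canister seems perhaps 2–3 mm right, at (92,188) vs (86,189), so I'll put numbers on it.

```bash
python3 - <<'E'
from h import *
np.set_printoptions(precision=1,suppress=True)
for n in ("w1","w5"):
    w=np.load(n+".npz");im=w["im"];P,r=w["p"],w["r"]
    g=cv2.cvtColor(cv2.resize(im,None,fx=4,fy=4,interpolation=cv2.INTER_CUBIC),cv2.COLOR_RGB2GRAY)
    for k,(x,y,rr,z) in dict(can=(178,131,(25,34),171.5),mug=(386,130,(24,32),146.5)).items():
        x0,y0=int(x-45),int(y-45)
        c=cv2.HoughCircles(cv2.medianBlur(g[y0*4:(y0+90)*4,x0*4:(x0+90)*4],5),cv2.HOUGH_GRADIENT,1.5,40,param1=120,param2=25,minRadius=rr[0]*4,maxRadius=rr[1]*4)
        for q in ([] if c is None else c[0][:2]):
            p=((q[0]+.5)/4-.5+x0,(q[1]+.5)/4-.5+y0);print(n,k,np.array(p),q[2]/4,wplane(p,z,P,r))
    hsv=cv2.cvtColor(im,cv2.COLOR_RGB2HSV);m=((hsv[...,1]>110)&(np.arange(560)[None]>245)&(np.arange(560)[None]<330)&(np.arange(420)[:,None]>92)&(np.arange(420)[:,None]<170)).astype(np.uint8)
    c=max(cv2.findContours(m,0,cv2.CHAIN_APPROX_NONE)[0],key=cv2.contourArea);R_=cv2.minAreaRect(c);print(n,"box",R_,wplane(R_[0],156.5,P,r))
E
```

```text
w1 mug [383.6 130.2] 26.625 [ 481.5 -112.3  146.5]
w1 mug [363.3 125.3] 24.4875 [486.8 -89.6 146.5]
w1 box ((285.40966796875, 126.93534851074219), (58.40780258178711, 58.40780258178711), 88.72696685791016) [487.7  -7.  156.5]
w5 mug [383.9 128.7] 25.3125 [ 482.6 -113.7  146.5]
w5 box ((285.9999694824219, 126.0), (57.99999237060547, 57.99999237060547), 90.0) [488.   -7.6 156.5]
```

```bash
python3 - <<'E'
from h import *
t=cv2.cvtColor(capture("top"),cv2.COLOR_RGB2BGR);cv2.imwrite("pics/t6.png",t)
s=cv2.cvtColor(capture("scene"),cv2.COLOR_RGB2BGR);cv2.imwrite("pics/s6.png",s)
for n,b,L in (("top",t,dict(can=(238,218),mug=(314,223),box=(277,220),timer=(234,191),honey=(322,194))),("scene",s,dict(can=(290,172),canl=(290,188),mug=(233,231),box=(263,207),timer=(321,205),honey=(256,250)))):
    a=cv2.imread(f"pics/{n}0.png")
    for k,(x,y) in L.items():
        h=15
        tp=cv2.resize(a[y-h:y+h,x-h:x+h],None,fx=8,fy=8,interpolation=cv2.INTER_CUBIC)
        sr=cv2.resize(b[y-h-6:y+h+6,x-h-6:x+h+6],None,fx=8,fy=8,interpolation=cv2.INTER_CUBIC)
        r=cv2.matchTemplate(sr,tp,cv2.TM_CCOEFF_NORMED);_,v,_,l=cv2.minMaxLoc(r)
        print(n,k,round(v,3),"shift px",l[0]/8-6,l[1]/8-6)
c=lambda i,y,x:cv2.resize(i[y:y+95,x:x+130],(400,292),interpolation=cv2.INTER_CUBIC)
cv2.imwrite("pics/c6.png",cv2.convertScaleAbs(np.vstack([np.hstack([c(cv2.imread("pics/top0.png"),165,212),c(t,165,212)]),np.hstack([c(cv2.imread("pics/scene0.png"),160,205),c(s,160,205)])]),alpha=1.4))
E
```

```text
top can 0.799 shift px 0.625 -0.25
top mug 0.813 shift px 0.0 -0.125
top box 0.677 shift px 0.375 0.0
top timer 0.998 shift px 0.0 0.0
top honey 0.998 shift px 0.0 0.0
scene can 0.993 shift px -0.75 0.375
scene canl 0.974 shift px -0.75 0.25
scene mug 0.983 shift px 0.0 0.0
scene box 0.886 shift px -0.125 0.125
scene timer 0.962 shift px 0.0 0.0
scene honey 0.895 shift px 0.0 0.0
```

View pics/c6.png

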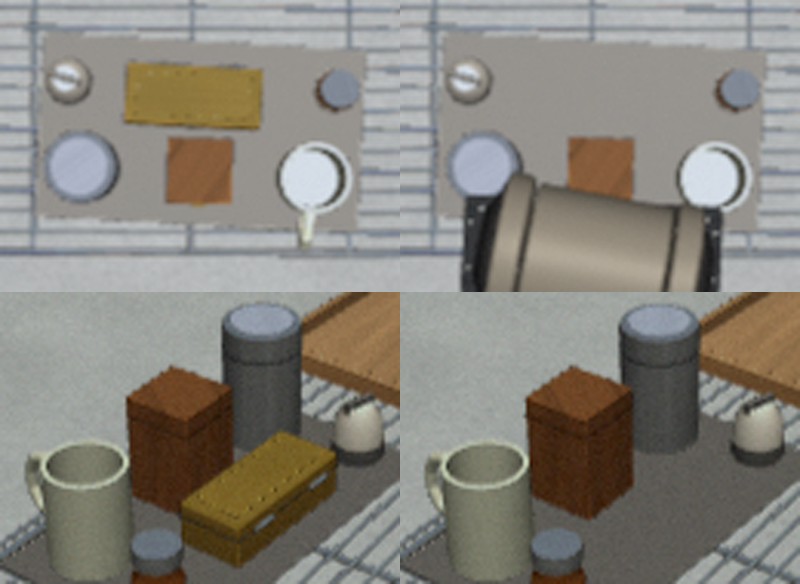

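All three stand upright on their spots: mug and box are within about 1 mm and the canister within about 2 mm. Timer and honey show no shift, and the tin is on the plate. Handing in.

```bash
python3 -c "
from plant import *
print(close_job())"
```

```text
the job is handed in; nothing more can be done
None
```

The job is handed in after about 85 s of the 144 s allowed: the tin lies lid up about 3 mm off the plate's centre, the mug and tea-bag box are back within about 1 mm and the canister within about 2 mm of their spots, and the honey jar and timer have not moved; the verdict was not shown.

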